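# Switch on the flask mixer and hold the flask down in its sprung cradle

## Task

The flask mixer runs only while its key switch is on and its sprung ring cradle is held down: first take the key out of the wooden block, push it fully home in the slot of the cylinder knob on the mixer, turn it clockwise as far as it goes and leave it in there. Then stand the tall slender flask with the tapered shoulder and narrow cap upright in the ring cradle, press it down until the cradle reaches the bottom of its travel, and finish while still holding the flask pressed down. Leave the other bottles alone.

Things in the scene. Friction and masses are not known exactly. Their poses are not given: they have to be found in the camera images.
- mixer: Flask mixer, a low painted steel housing 130 x 225 x 34 mm (x, y, z) fixed on the table. Origin at the centre of its underside; z up. The sprung ring cradle stands on it at local y = +52 mm, the key knob at local y = -64 mm (both at local x = 0).
- cradle_seat (a point): Centre of the upper face of the cradle's floor, where the flask's underside rests; 60 mm above the table when the cradle is up; it moves with the cradle. z up. The cradle is a steel ring cup of 61 mm inside diameter, 70 mm outside (78 mm at the flared rim); the rim is 24 mm above this point. It stands on a coil spring.
- cradle (a joint): How far the cradle is pressed down, in m: 0 up (at rest), 0.016 at its lower stop. It takes about 5 N to start moving and about 12 N at the stop (the flask's own weight helps by 1.5 to 2.7 N but does not sink it alone); it springs back when let go.
- key_knob (a joint): Angle of the key knob in rad: 0 off (start), 1.05 on, at its stop. It grows as the knob turns clockwise seen from above, about the vertical axis through slot_mouth; it stays where it is left (friction 0.03 N m).
- slot_mouth (a point): Centre of the slot's mouth, on top of the round key knob (37 mm diameter, 24 mm tall); 61 mm above the table. The slot is 15.5 x 7.5 mm, 24 mm deep, with a 2 mm chamfer. The axes turn with the knob: the slot's long side lies along this point's y axis, z up.
- key: Key: flat steel blade 12 x 4.5 mm, 20 mm long, narrowed at the tip; round collar 22 mm across, 5 mm thick; black grip 30 x 12 x 36 mm above it. Origin at the blade's tip, z up to the grip, x along the blade's 12 and grip's 30 mm width; a half turn about z is the same. 40 g. Starts upright in a slotted wooden block. Fully home in the knob: collar on the knob's top, tip 20 mm below slot_mouth.
- key_bow (a point): Centre of the key's grip, 43 mm above the blade's tip; axes as the key's (the grip is 30 mm wide along x, 12 mm thick along y). At the start 53 mm above the table; the wooden block is 62 x 50 x 30 mm, fixed, the blade sunk 20 mm into its top.
- flask: The flask: tall slender round bottle, 52 mm in diameter, 183 mm tall, its shoulder tapering to a narrow straight cap (32 mm diameter, the top 23 mm); full width up to about 110 mm. Origin at the centre of its underside, z up. 0.15 to 0.27 kg. Stands upright on the table at the start, in any of the three bottle places.
- steel_thermos: Bystander: straight-sided cylindrical steel vacuum bottle, 59 mm in diameter, 174 mm tall, with a wide wooden lid. Origin at the centre of its underside, z up.
- squat_bottle: Bystander: squat plastic bottle, 60 mm in diameter, 134 mm tall, with a cap. Origin at the centre of its underside, z up.

How it is judged (in metres and radians):
On the way, in this order (a step that is already met when the one before it is completed fails the run):
1. the key stands fully home in the slot of the key knob, the knob still off (horizontal distance between key and slot_mouth below 0.004 m and z of key in the frame of slot_mouth below -0.015 m and angle between key's own z axis and vertical below 0.15 rad and value of joint key_knob below 0.5 rad), for 0.1 s.
2. the knob is turned on with the key in it, the flask not yet moved from its place (horizontal distance between key and slot_mouth below 0.004 m and z of key in the frame of slot_mouth below -0.015 m and angle between key's own z axis and vertical below 0.15 rad and value of joint key_knob above 0.9 rad and distance of flask from where it was at the start of the episode below 0.05 m), for 0.2 s.
At the end, for the whole second after the job is handed in: Key in the knob (4 mm of axis, tip 15 mm deep), not touched by the fingers, knob over 0.9 rad; flask upright (0.12 rad), at rest on the cradle's floor within 8 mm of its centre; the robot holds it down: cradle over 13 of 16 mm down, over 7 N between flask and cradle (horizontal distance between key and slot_mouth below 0.004 m and z of key in the frame of slot_mouth below -0.015 m and angle between key's own z axis and vertical below 0.15 rad and value of joint key_knob above 0.9 rad and value of joint cradle above 0.013 m and horizontal distance between flask and cradle_seat below 0.008 m and z of flask in the frame of cradle_seat between -0.004 and 0.004 m and angle between flask's own z axis and vertical below 0.12 rad and contact force between flask and cradle above 7 N and contact force between any of the fingers, the arm and flask above 2 N and contact force between the fingers and key below 0.5 N and linear speed of flask below 0.02 m/s); the arm keeps its last pose, push and grip.
It fails at once if the steel vacuum bottle is moved more than 30 mm or tipped (distance of steel_thermos from where it was at the start of the episode above 0.03 m or angle between steel_thermos's own z axis and vertical above 0.3 rad).
It fails at once if the squat bottle is moved more than 30 mm or tipped (distance of squat_bottle from where it was at the start of the episode above 0.03 m or angle between squat_bottle's own z axis and vertical above 0.3 rad).
It also fails if it takes over 69 s, if anything falls off the work surface, if the arm or the gripper's body presses on something with over 40 N, if the wrist force passes 120 N, or if a joint passes its speed limit or range.

## Robot

A 6-joint arm with a two-finger parallel gripper is mounted at the origin on a cart in front of the work surface, level with it; the furniture and walls round the work are solid. World frame = base frame: x ahead of the robot, y to its left, z up, the work surface at z = 0. Lengths are in mm, angles in rad, forces in N, time in s.
With the tool pointing down it reaches from about 300 to 775 mm from the base axis. Payload 14.6 kg.
Tool frame: the origin (TCP) lies on the centre line of the jaws, within the pads' length; the fingertips stand 22 mm ahead of it and the grasp point (between the pads) lies 3 mm ahead of it (manip.tcp_to_tips is the distance from the TCP to the fingertips, in mm); z points along the fingers, y is the direction in which the jaws open and shut (so a half turn about z gives the same grasp; the last joint's range is limited). The gripper opens to 94 mm and grips with 3 to 60 N. Pads are 16 mm wide; open, the fingers measure 119 mm over their backs; the gripper's body (75 mm by 177 mm) begins 78 mm behind the grasp point.
Start: joints at [1.172, 0.3, 1.521, -0, 1.321, -0.067], TCP at [179.157, 519.992, 227.446] pointing down, gripper open.
Joint ranges: [-3.03, 3.03], [-0.79, 2.21], [0.23, 2.52], [-1.04, 4.18], [0, 3.07], [-2.55, 2.55]. Speed limits (rad/s): [2.22, 2.22, 2.57, 3.14, 3.14, 3.14].

## Interface

Orientations are given as [roll, pitch, yaw] about the fixed x, y, z axes, in that order (R = Rz(yaw) Ry(pitch) Rx(roll)).
In Python, from cell import manip, vision, workorder gives the robot as it stands.
- The arm moves only by the tool carry_out, never from a script. Its argument "deltas" is a list of rows, each a list of 3 entries, a list of its own where there are three numbers: the shift along the tool's x, y, z in cm, then the turn about the tool's z in degrees, then the opening, from 0 (shut) to 1 (fully open). A call has 1 to 20 rows; each row shifts and turns the commanded pose from where the row before left it, along the tool's axes as they then stand; what a row does not reach is not made up. A row lasts 1/12 s, in which the tool goes at most 41.7 mm and 7.16 degrees, less where a joint would pass 70% of its speed; a pose out of reach is approached as far as the arm can. A call with a gripper value outside its range is refused whole. The fingers move at their own pace and stop on an object; "grip_force" is the grip in N (left out, the last holds). Time passes only in rows, so rows that do not move let the fingers close. It gives the time, the measured TCP pose, the force and the opening at its end, in the units of the state.
- manip.read_state(): the state, without advancing time (a new reading comes with each control period).
- vision.camera(name): name is "scene" or "side" or "wrist"; returns (picture, depth): 400x640x3 uint8, red, green, blue; 400x640 float32, mm along the optical axis (not along the pixel's ray), 0 where there is no reading.
- vision.calibration(name): a dict with "mtx" (3x3 intrinsics, pixels), "distortion" ([k1, k2, p1, p2, k3] as OpenCV has them; the pictures are not rectified), "eye" and "orientation" of the camera in the world. Camera axes: x right, y down, z forward; pixel columns grow to the right and rows downward; lengths in mm; the calibration is good to about 2 mm. A picture is of the moment at which its call begins: read the wrist's pose just before it. calibration takes no time and is no camera call; for the wrist camera it gives the pose at the moment of the call.
- workorder.sign_off(): hands the job in, once; it reports no verdict.
The state is a dict: "clock": time; "joints": joint angles; "qd": joint speeds; "effort": joint torques, N m; "eef_pos": TCP position; "eef_rot": TCP orientation; "wrist_force": force on the tool from outside, world axes, zero at the start; "moment": the same for the moment, N m; "finger_gap": finger opening in mm.
Only numpy, scipy, OpenCV 4.12 (cv2) and the standard library are available. Lean on these libraries where they do the work, as an engineer would, in place of code of your own. Each camera call takes 0.05 s, during which the arm holds its last target.

## Working session

There is one attempt and no reset: what is moved stays moved. The work goes in short steps, Python scripts to look and compute and a tool call to move; the robot and the scene stay as the last step left them, time stands still between calls to the robot, and variables do not carry over. Pictures are saved under pics/ and viewed, and the job is handed in when it is done.

Besides the shell and the picture viewer there is one more tool, called after "Call:" by a JSON object that holds its "method" and its "body", one argument or row to a line. carry_out: Moves the arm, as the interface text tells. Its arguments: {"type":"object","properties":{"deltas":{"type":"array","items":{"type":"array"}},"grip_force":{"type":"number"}},"required":["deltas"]}

```bash
ls; mkdir -p pics
cat > h.py <<'E'
import numpy as np, cv2
from cell import manip, vision, workorder
def snap(name,fn):
    cal=vision.calibration(name); p,d=vision.camera(name)
    cv2.imwrite('pics/'+fn+'.png',p[:,:,::-1]); np.savez('pics/'+fn+'.npz',p=p,d=d,mtx=cal['mtx'],dist=cal['distortion'],eye=cal['eye'],ori=np.array(cal['orientation']))
    return p,d,cal
E
python3 - <<'E'
from h import *
print(manip.read_state())
for n in ['scene','side','wrist']:
    p,d,c=snap(n,n+'0'); print(n,c)
print(manip.read_state()['clock'])
E
```

```text
pics
{'clock': 0.0, 'joints': array([ 1.17238704e+00,  3.00474197e-01,  1.52159418e+00, -3.85294200e-05,
        1.32067872e+00, -6.65699638e-02]), 'qd': array([-0.0009468 , -0.00108447,  0.00077136,  0.00018375, -0.00232571,
        0.00095413]), 'effort': array([-4.54082314e-03, -5.31827080e+01, -3.52723968e+01,  7.06325099e-02,
        2.46755633e-02, -4.32681884e-05]), 'eef_pos': array([179.08371372, 519.77590293, 226.8790695 ]), 'eef_rot': array([-3.14043828e+00, -3.95581476e-05,  2.80976287e+00]), 'wrist_force': array([ 0.29650494,  0.30541732, -0.02876752]), 'moment': array([-0.03182103,  0.01901562, -0.00156948]), 'finger_gap': 93.6030830784306}
scene {'mtx': array([[400.61742872,   0.        , 316.21967333],
       [  0.        , 400.61742872, 200.2500447 ],
       [  0.        ,   0.        ,   1.        ]]), 'distortion': array([-0.04623064,  0.        ,  0.        ,  0.        ,  0.        ]), 'eye': array([-346.68877862, -596.6315872 ,  914.20930945]), 'orientation': array([-2.23052935, -0.00764961, -0.95264401])}
side {'mtx': array([[499.37246827,   0.        , 324.28942429],
       [  0.        , 499.37246827, 207.88412457],
       [  0.        ,   0.        ,   1.        ]]), 'distortion': array([-0.08723062,  0.        ,  0.        ,  0.        ,  0.        ]), 'eye': array([  575.07042907, -1236.47401372,   724.34669908]), 'orientation': array([-2.05847648,  0.00603229,  0.03802703])}
wrist {'mtx': array([[320.98756379,   0.        , 321.32751699],
       [  0.        , 320.98756379, 196.43954589],
       [  0.        ,   0.        ,   1.        ]]), 'distortion': array([-0.01886185,  0.        ,  0.        ,  0.        ,  0.        ]), 'eye': array([106.18541178, 544.6467339 , 384.66303771]), 'orientation': array([2.87269101e+00, 1.34831041e-03, 1.23973184e+00])}
0.15
```

View pics/scene0.png

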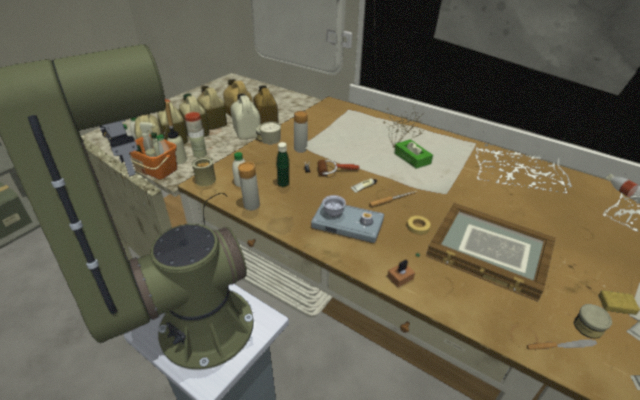

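View pics/side0.png

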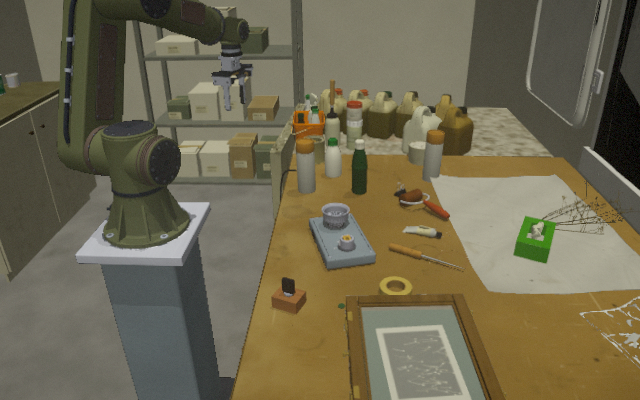

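View pics/wrist0.png

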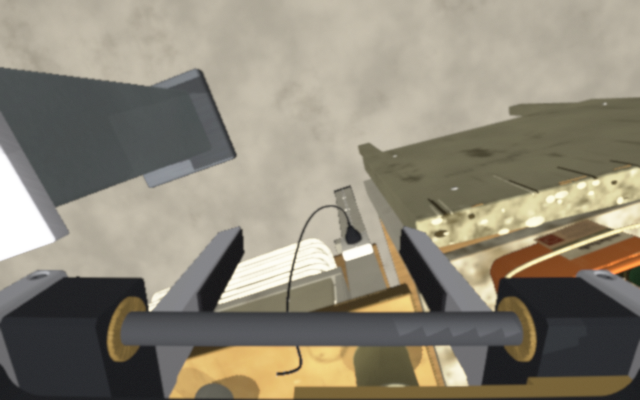

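```bash
cat >> h.py <<'E'
from scipy.spatial.transform import Rotation as R
def load(fn):
    return dict(np.load('pics/'+fn+'.npz'))
def ray(L,uv):
    uv=np.array(uv,float).reshape(-1,1,2)
    n=cv2.undistortPoints(uv,L['mtx'],L['dist']).reshape(-1,2)
    Rm=R.from_euler('xyz',L['ori']).as_matrix()
    return (Rm@np.c_[n,np.ones(len(n))].T).T
def onplane(L,uv,z):
    r=ray(L,uv); return L['eye']+r*((z-L['eye'][2])/r[:,2])[:,None]
def cloud(L):
    h,w=L['d'].shape
    g=np.stack(np.meshgrid(np.arange(w),np.arange(h)),-1).reshape(-1,2)
    r=ray(L,g); P=L['eye']+r*L['d'].reshape(-1,1); P=P.reshape(h,w,3); P[L['d']==0]=np.nan
    return P
def proj(L,P):
    Rm=R.from_euler('xyz',L['ori']).as_matrix()
    q=(np.atleast_2d(P)-L['eye'])@Rm
    return cv2.projectPoints(q.reshape(-1,1,3),np.zeros(3),np.zeros(3),L['mtx'],L['dist'])[0].reshape(-1,2)
def crop(L,x0,y0,x1,y1,f,fn):
    im=L['p'][y0:y1,x0:x1,::-1]; cv2.imwrite('pics/'+fn+'.png',cv2.resize(im,None,fx=f,fy=f,interpolation=cv2.INTER_CUBIC))
E
python3 - <<'E'
from h import *
S=load('scene0');D=load('side0')
crop(S,225,120,425,290,4,'c1');crop(D,265,120,465,320,3,'c2')
for n,L,pts in [('scene',S,[(250,187),(283,165),(239,168),(301,132),(333,205),(367,215),(403,266),(400,275)]),('side',D,[(306,165),(359,170),(333,158),(432,155),(335,215),(346,240),(288,286),(290,298)])]:
    P=cloud(L)
    for u,v in pts: print(n,(u,v),P[v,u].round())
E
```

```text
scene (250, 187) [436. 232. 103.]
scene (283, 165) [607. 225. 107.]
scene (239, 168) [429. 268. 171.]
scene (301, 132) [861. 334.  99.]
scene (333, 205) [568. -25.  59.]
scene (367, 215) [ 592. -145.   57.]
scene (403, 266) [ 449. -346.   61.]
scene (400, 275) [ 438. -346.   32.]
side (306, 165) [458. 224. 102.]
side (359, 170) [626. 222.  88.]
side (333, 158) [540. 359.  72.]
side (432, 155) [872. 326. 100.]
side (335, 215) [555. -70.  84.]
side (346, 240) [ 585. -163.   64.]
side (288, 286) [ 457. -348.   56.]
side (290, 298) [ 461. -357.   30.]
```

View pics/c1.png

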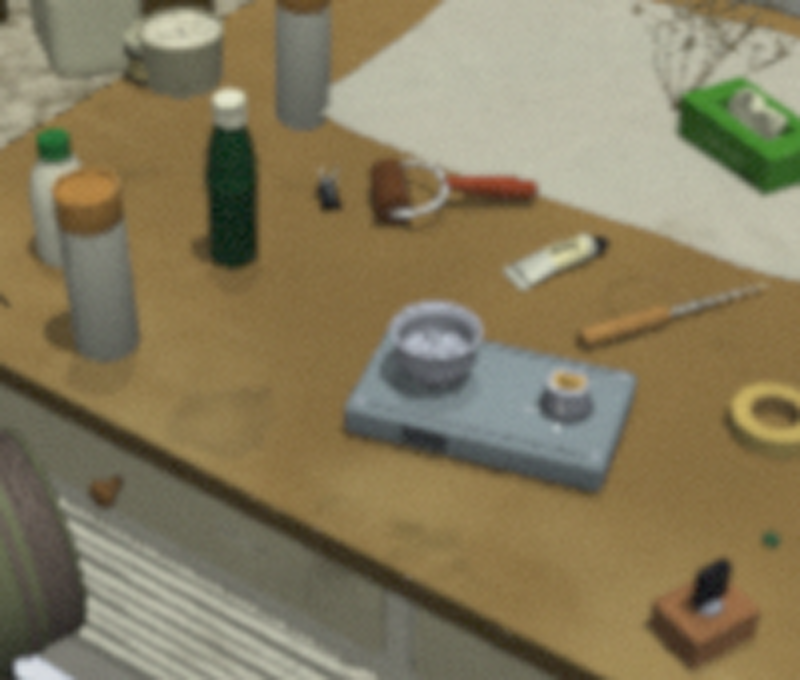

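View pics/c2.png

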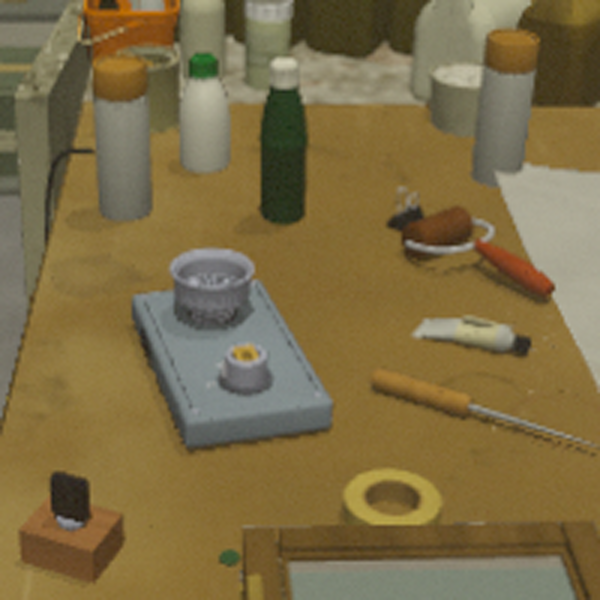

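Call:
{"method": "carry_out", "body": {
  "deltas": [
    [[0,0,-3.5],0,1],
    [[0,0,-3.5],0,1],
    [[-4,0,0],4.2,1],
    [[-4,0,0],4.2,1],
    [[-4,0,0],4.2,1],
    [[-4,0,0],4.2,1],
    [[-4,0,0],4.2,1],
    [[-4,0,0],4.2,1],
    [[-4,0,0],4.2,1],
    [[-4,0,0],4.2,1],
    [[-4,0,0],4.2,1],
    [[-4,0,0],4.2,1],
    [[-4,0,0],4.2,1],
    [[-4,0,0],4.2,1],
    [[-4,0,0],4.2,1],
    [[-4,0,0],4.2,1],
    [[-4,0,0],4.2,1],
    [[-4,0,0],4.2,1],
    [[-4,0,0],4.2,1],
    [[-4,0,0],4.2,1]
  ]
}}

```text
clock: 1.82
eef_pos: [565.6, -28.1, 297.1]
eef_rot: [-3.141, 0.0, 1.487]
wrist_force: [0.6, 0.6, -0.1]
finger_gap: 93.9
```

Run:
```python
from h import *
s=manip.read_state();print(s)
p,d,c=snap('wrist','w1');print(c['eye'],c['orientation'])
```

```text
{'clock': 1.8167, 'joints': array([-1.14300558e-01,  2.95070206e-01,  1.36667575e+00, -1.95554415e-05,
        1.48045818e+00, -3.02267363e-02]), 'qd': array([-0.84780409,  0.00306181, -0.00460929, -0.00157153,  0.00166752,
        0.03023353]), 'effort': array([  6.87350571, -55.65724254, -36.44288063,   0.0635247 ,
         0.12975908,  -0.0704188 ]), 'eef_pos': array([565.63010814, -28.0993497 , 297.05702593]), 'eef_rot': array([-3.14098086e+00,  9.85355364e-07,  1.48672428e+00]), 'wrist_force': array([ 0.60053315,  0.61655044, -0.11347069]), 'moment': array([-0.07062177,  0.0229815 ,  0.04181944]), 'finger_gap': 93.87196035898268}
[571.94538642  48.17468689 454.7535945 ] [ 2.87329885e+00 -5.43577324e-04 -8.33661781e-02]
```

View pics/w1.png

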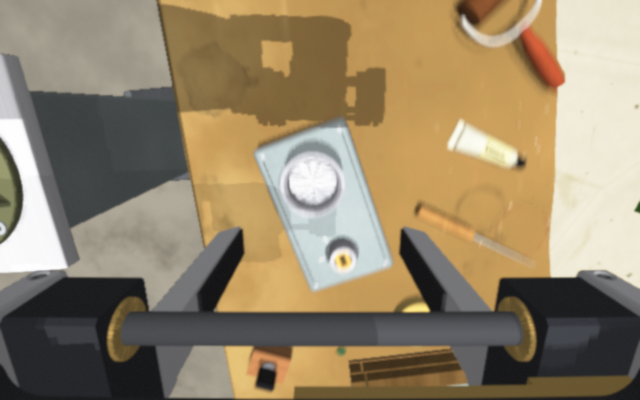

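Run:
```python
from h import *
L=load('w1')
crop(L,220,90,420,310,3,'c3');crop(L,230,330,310,400,8,'c4')
print(ray(L,[(320,200)]))
P=cloud(L)
for uv in [(313,183),(342,258),(266,375),(267,382)]: print(uv,P[uv[1],uv[0]].round(1))
print(onplane(L,[(342,259)],61),onplane(L,[(313,183)],60),onplane(L,[(266,370)],71))
```

```text
[[-0.02656493 -0.27452341 -0.9612863 ]]
(313, 183) [554.1 -41.6  59.9]
(342, 258) [ 584.2 -156.1   43.9]
(266, 375) [ 455.3 -335.4   57.5]
(267, 382) [ 458.4 -337.8   68.5]
[[ 583.59196224 -149.02868215   61.        ]] [[554.12166678 -41.60231981  60.        ]] [[ 460.5096475  -313.32025359   71.        ]]
```

View pics/c3.png

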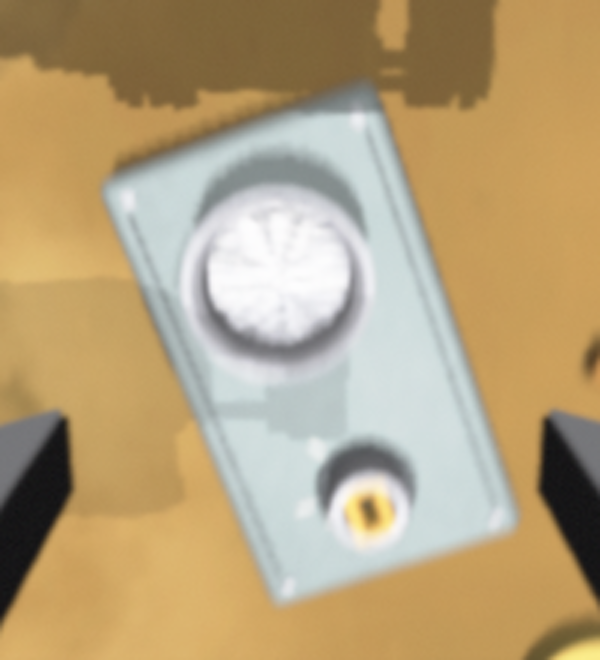

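View pics/c4.png

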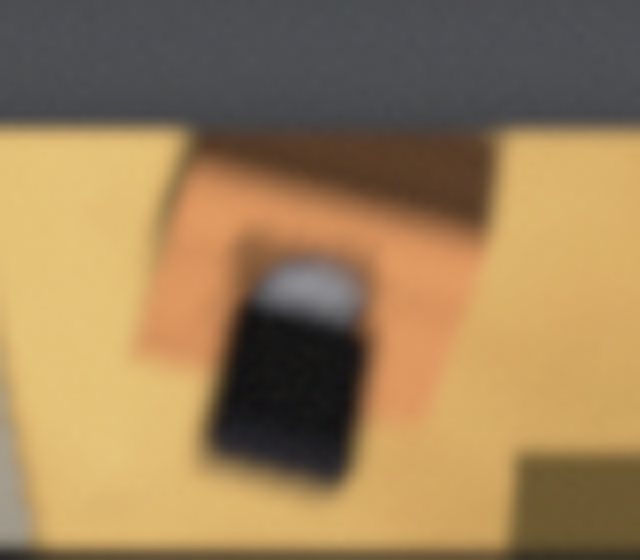

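```bash
cat >> h.py <<'E'
def world2tool(dw,yaw):  # mm world -> cm tool, tool down
    c,s=np.cos(yaw),np.sin(yaw)
    return np.array([c*dw[0]+s*dw[1], s*dw[0]-c*dw[1], -dw[2]])/10
def ellipse(mask):
    cs,_=cv2.findContours(mask.astype(np.uint8),cv2.RETR_EXTERNAL,cv2.CHAIN_APPROX_NONE)
    c=max(cs,key=cv2.contourArea); return c,cv2.minAreaRect(c)
E
python3 - <<'E'
from h import *
p,d,c=snap('wrist','w2');s=manip.read_state();print(s['eef_pos'],s['eef_rot'],s['qd'].round(2))
print(world2tool(np.array([455,-320,297])-s['eef_pos'],s['eef_rot'][2]))
L=load('w2')
print(proj(L,s['eef_pos']),proj(L,s['eef_pos']-[0,0,22]))
crop(L,180,100,400,310,3,'c5')
E
```

```text
[565.44224442 -30.88403766 297.01198901] [-3.14082963e+00  7.61847063e-04  1.48217498e+00] [ 0.09 -0.01  0.    0.02  0.   -0.  ]
[-2.97756118e+01 -8.44205152e+00  1.19890138e-03]
[[320.89944368 250.66759236]] [[320.93055896 234.9396826 ]]
```

View pics/w2.png

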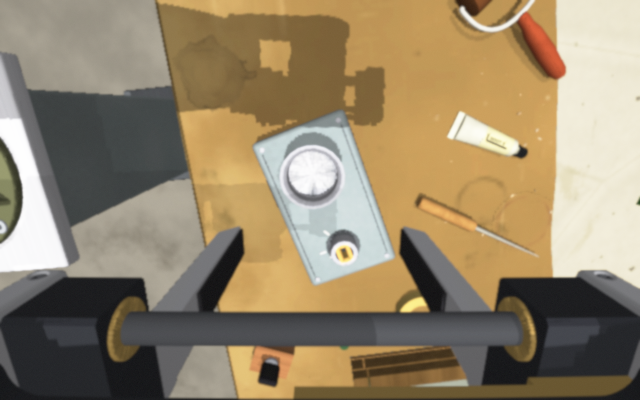

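Call:
{"method": "carry_out", "body": {
  "deltas": [
    [[-3.7,-1,0],-7,1],
    [[-3.6,-1.5,0],-7,1],
    [[-3.4,-1.9,0],-7,1],
    [[-3.1,-2.3,0],-7,1],
    [[-2.8,-2.6,0],-7,1],
    [[-2.5,-3,0],-7,1],
    [[-2.1,-3.2,0],-7,1],
    [[-1.7,-3.4,0],-7,1],
    [[0,0,0],-7,1],
    [[0,0,0],-7,1],
    [[0,0,0],-6,1],
    [[0,0,0],0,1],
    [[0,0,0],0,1],
    [[0,0,0],0,1]
  ]
}}

```text
clock: 3.08
eef_pos: [461.7, -300.9, 297.4]
eef_rot: [3.142, -0.0, 2.769]
wrist_force: [-0.5, -0.1, 0.1]
finger_gap: 94.2
```

Run:
```python
from h import *
s=manip.read_state();print(s['joints'],s['qd'].round(2))
p,d,c=snap('wrist','w3')
L=load('w3')
crop(L,240,100,400,260,4,'c6')
```

```text
[-6.43971765e-01  2.59136065e-01  1.41128743e+00  7.99343585e-06
  1.47130890e+00 -1.84183652e+00] [-0.   -0.    0.   -0.   -0.   -0.01]
```

View pics/w3.png

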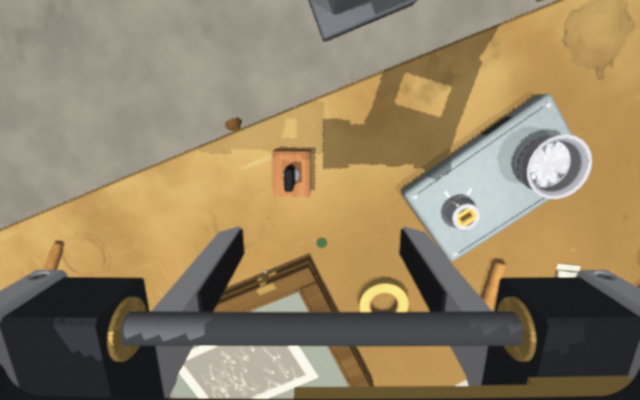

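View pics/c6.png

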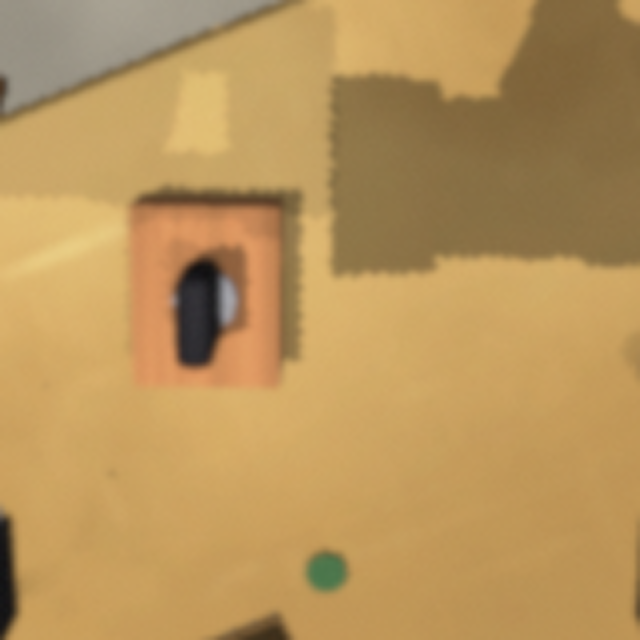

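```bash
cat > mk.py <<'E'
from h import *
import sys
L=load(sys.argv[1]); 
p=L['p'].astype(int); hsv=cv2.cvtColor(L['p'],cv2.COLOR_RGB2HSV)
x0,y0,x1,y1=map(int,sys.argv[2:6])
roi=np.zeros(p.shape[:2],bool); roi[y0:y1,x0:x1]=1
dark=(p.max(2)<70)&roi
c,r=ellipse(dark); print('dark',r,cv2.contourArea(c))
for z in (71,):
    q=onplane(L,c.reshape(-1,2),z)[:,:2].astype(np.float32)
    print('grip proj z71 minrect',cv2.minAreaRect(q), cv2.boxPoints(cv2.minAreaRect(q)).round(1).tolist())
P=cloud(L)
m=dark&(P[...,2]>66)&(P[...,2]<76); T=P[m]
print('top pts',len(T),T.mean(0).round(1))
if len(T)>5:
    q=T[:,:2].astype(np.float32); print(cv2.minAreaRect(q))
bt=roi&(abs(P[...,2]-30)<4)&(p[...,0]-p[...,2]>60)
c,r=ellipse(bt|dark); q=onplane(L,c.reshape(-1,2),30)[:,:2].astype(np.float32); print('block',cv2.minAreaRect(q))
E
python3 mk.py w3 265 140 320 205
```

```text
dark ((289.5, 177.5), (25.0, 9.0), 90.0) 187.0
grip proj z71 minrect ((452.09637451171875, -339.29571533203125), (11.03701400756836, 31.37380027770996), 66.96776580810547) [[435.5, -338.20001220703125], [464.3999938964844, -350.5], [468.70001220703125, -340.3999938964844], [439.79998779296875, -328.1000061035156]]
top pts 186 [ 453.2 -340.7   70.8]
((453.7373352050781, -340.8424987792969), (9.835905075073242, 27.008766174316406), 67.81511688232422)
block ((454.5957946777344, -342.94293212890625), (49.46506118774414, 62.2064323425293), 68.09972381591797)
```

Run:
```python
from h import *
s=manip.read_state();print(s['eef_pos'],s['eef_rot']);print(world2tool(np.array([454.3,-341.8,130])-s['eef_pos'],s['eef_rot'][2]))
```

```text
[ 461.70392119 -300.89149834  297.4082423 ] [ 3.14156362e+00 -1.11546104e-04  2.76929498e+00]
[-0.79840316 -4.07992499 16.74082423]
```

Call:
{"method": "carry_out", "body": {
  "deltas": [
    [[-0.4,-2,2.8],0.4,1],
    [[-0.4,-2.1,2.8],0,1],
    [[0,0,2.8],0,1],
    [[0,0,2.8],0,1],
    [[0,0,2.8],0,1],
    [[0,0,2.7],0,1],
    [[0,0,0],0,1],
    [[0,0,0],0,1],
    [[0,0,0],0,0.45],
    [[0,0,0],0,0.45]
  ]
}}

```text
clock: 3.97
eef_pos: [454.7, -342.8, 132.5]
eef_rot: [-3.141, 0.003, 2.764]
wrist_force: [-0.5, 0.6, 0.9]
finger_gap: 83.8
```

Run:
```python
from h import *
s=manip.read_state();print(s['eef_pos'],s['eef_rot'],s['qd'].round(2),s['finger_gap'])
p,d,c=snap('wrist','w4')
L=load('w4');print(proj(L,s['eef_pos']-[0,0,60]))
```

```text
[ 454.72326879 -342.78615703  132.52499961] [-3.14062014e+00  2.79668443e-03  2.76421520e+00] [-0.   -0.    0.01 -0.   -0.   -0.  ] 83.76835313145315
[[322.01452698 218.99581303]]
```

View pics/w4.png

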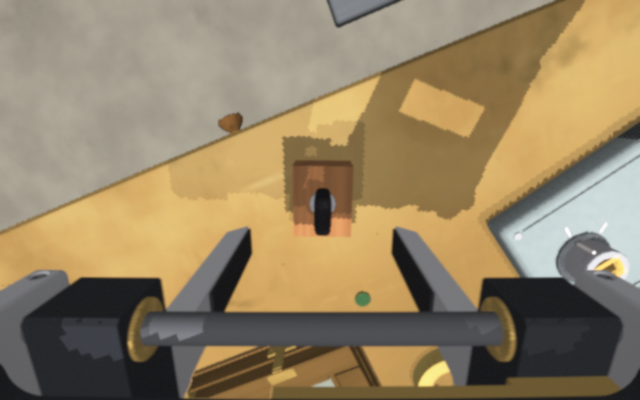

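```bash
python3 mk.py w4 300 185 345 240
python3 - <<'E'
from h import *
L=load('w4');print(proj(L,[[454,-341,71],[452,-340,71]]));crop(L,270,130,370,250,5,'c7')
E
```

```text
dark ((322.0, 211.0), (46.0, 16.0), 90.0) 619.5
grip proj z71 minrect ((449.90716552734375, -340.89752197265625), (11.489850997924805, 34.740753173828125), 68.83854675292969) [[431.6000061035156, -340.0], [464.0, -352.5], [468.20001220703125, -341.79998779296875], [435.79998779296875, -329.29998779296875]]
top pts 553 [ 452.4 -341.6   70.7]
((453.36895751953125, -341.86859130859375), (10.955730438232422, 28.115732192993164), 68.11689758300781)
block ((462.1659851074219, -345.7019958496094), (38.33458709716797, 45.67441940307617), 68.45040893554688)
[[323.94860715 216.54456929]
 [324.22569253 213.61333214]]
```

View pics/c7.png

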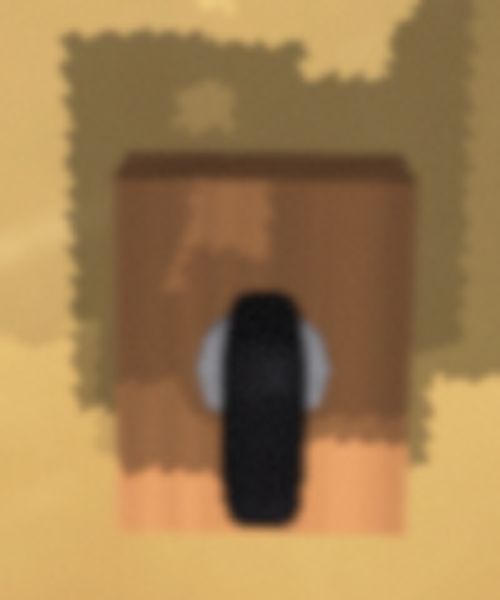

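Call:
{"method": "carry_out", "body": {
  "deltas": [
    [[0.1,0,2],0,0.45],
    [[0,0,2],0,0.45],
    [[0,0,1.5],0,0.45],
    [[0,0,1],0,0.45],
    [[0,0,0.7],0,0.45],
    [[0,0,0],0,0.3],
    [[0,0,0],0,0.2],
    [[0,0,0],0,0.2],
    [[0,0,0],0,0.2]
  ],
  "grip_force": 25
}}

```text
clock: 4.77
eef_pos: [453.5, -342.3, 59.4]
eef_rot: [-3.141, 0.001, 2.765]
wrist_force: [-0.7, -0.5, 0.2]
finger_gap: 21.1
```

Run:
```python
from h import *
p,d,c=snap('wrist','w5');s=manip.read_state();print(s)
```

```text
{'clock': 4.8167, 'joints': array([-7.11002956e-01,  5.30115999e-01,  1.62018254e+00,  9.24244995e-06,
        9.90041262e-01, -1.90479784e+00]), 'qd': array([-0.00015477,  0.00327607,  0.00356858,  0.00041708, -0.00112798,
        0.00020646]), 'effort': array([-6.24303248e-04, -5.98245656e+01, -2.93196112e+01, -3.29646945e-02,
        7.17471284e-02,  8.66490154e-04]), 'eef_pos': array([ 453.38761235, -342.18488708,   59.26624876]), 'eef_rot': array([-3.14118924e+00,  1.18615029e-03,  2.76458638e+00]), 'wrist_force': array([-0.10217238, -0.10120663,  0.35492555]), 'moment': array([0.01119643, 0.0040526 , 0.02599477]), 'finger_gap': 19.543093632913838}
```

View pics/w5.png

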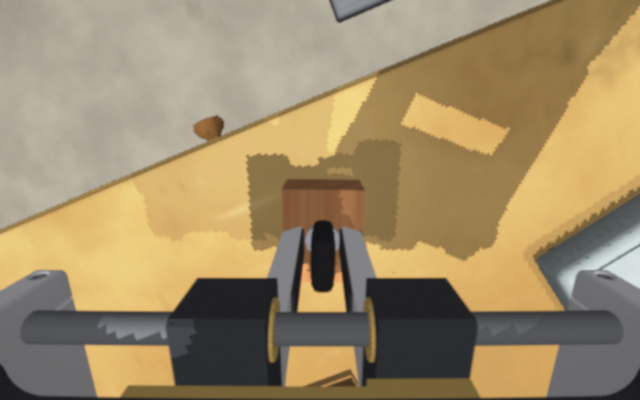

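Call:
{"method": "carry_out", "body": {
  "deltas": [
    [[0,0,-0.1],0,0.15],
    [[0,0,0],0,0.1],
    [[0,0,0],0,0.05],
    [[0,0,0],0,0],
    [[0,0,0],0,0],
    [[0,0,0],0,0]
  ],
  "grip_force": 30
}}

```text
clock: 5.32
eef_pos: [453.3, -342.0, 60.0]
eef_rot: [-3.141, 0.001, 2.765]
wrist_force: [-1.4, 1.8, 5.9]
finger_gap: 12.0
```

Run:
```python
from h import *
s=manip.read_state();print(s)
```

```text
{'clock': 5.3167, 'joints': array([-7.10944361e-01,  5.28999599e-01,  1.61989457e+00,  5.89553521e-05,
        9.92014680e-01, -1.90478047e+00]), 'qd': array([ 0.00073317,  0.00070517, -0.00012722,  0.00102107,  0.00178559,
        0.00153377]), 'effort': array([-1.74977439e-01, -5.68154347e+01, -2.81464487e+01, -8.34933459e-02,
       -3.80359534e-01, -4.60611336e-04]), 'eef_pos': array([ 453.2944376 , -342.04715632,   60.00001288]), 'eef_rot': array([-3.14141514e+00,  6.62203520e-04,  2.76460026e+00]), 'wrist_force': array([-1.41135879,  1.79359792,  5.92889855]), 'moment': array([ 0.27254416,  0.24117389, -0.01486165]), 'finger_gap': 11.991452668755997}
```

Call:
{"method": "carry_out", "body": {
  "deltas": [
    [[0,0,-0.5],0,0],
    [[0,0,-0.7],0,0],
    [[0,0,-1],0,0],
    [[0,0,-1.5],0,0],
    [[0,0,-2.5],0,0],
    [[0,0,-2.5],0,0],
    [[0,0,-2.5],0,0],
    [[0,0,0],0,0],
    [[0,0,0],0,0]
  ]
}}

```text
clock: 6.07
eef_pos: [453.5, -342.2, 173.3]
eef_rot: [-3.141, 0.003, 2.765]
wrist_force: [-0.6, -0.3, -1.0]
finger_gap: 11.8
```

Run:
```python
from h import *
p,d,c=snap('wrist','w6');s=manip.read_state();print(s['eef_pos'],s['eef_rot'],s['wrist_force'],s['finger_gap'])
L=load('w6');crop(L,240,150,400,310,5,'c8')
for n in ['w2','w3']:
    L=load(n);P=cloud(L);p=L['p'].astype(int)
    m=(abs(P[...,2]-34)<3)&(P[...,0]>450)&(P[...,0]<700)&(P[...,1]>-260)&(P[...,1]<60)
    h=cv2.cvtColor(L['p'],cv2.COLOR_RGB2HSV)
    q=P[m][:,:2].astype(np.float32);print(n,'housing top',len(q),cv2.minAreaRect(q))
    # ray-based outline
    mm=cv2.morphologyEx(m.astype(np.uint8),cv2.MORPH_OPEN,np.ones((3,3)))
    c,r=ellipse(mm);q=onplane(L,c.reshape(-1,2),34)[:,:2].astype(np.float32);print(' ray',cv2.minAreaRect(q))
    for lo,hi,name in [(57,64,'knobtop'),(80,88,'rim')]:
        m=(P[...,2]>lo)&(P[...,2]<hi)&(P[...,0]>500)&(P[...,0]<640)&(P[...,1]>-200)&(P[...,1]<30)
        if name=='knobtop': m&=(P[...,1]<-110)
        else: m&=P[...,1]>-110
        c,r=ellipse(m);q=onplane(L,c.reshape(-1,2),61 if name=='knobtop' else 84)[:,:2].astype(np.float32)
        print(' ',name,m.sum(),cv2.minEnclosingCircle(q),P[m].mean(0).round(1))
```

```text
[ 453.01373405 -341.89777295  171.83329317] [-3.14134821e+00  5.75594043e-04  2.76459694e+00] [ 0.12022373  0.06457408 -0.7040983 ] 11.671218116302612
w2 housing top 10317 ((568.097412109375, -85.78787994384766), (128.99127197265625, 223.47422790527344), 15.635774612426758)
 ray ((568.4261474609375, -85.03984069824219), (127.6432113647461, 222.34349060058594), 15.610034942626953)
  knobtop 487 ((584.8685302734375, -146.8192596435547), 19.119245529174805) [ 585.3 -146.4   61.2]
  rim 1070 ((554.203857421875, -35.917781829833984), 38.330535888671875) [553.9 -36.6  83.4]
w3 housing top 10508 ((567.802978515625, -86.62384796142578), (129.39801025390625, 223.78591918945312), 15.649103164672852)
 ray ((566.8419189453125, -87.4688491821289), (128.7802276611328, 222.59153747558594), 15.564538955688477)
  knobtop 564 ((582.945556640625, -148.20474243164062), 19.931909561157227) [ 583.8 -148.5   61.1]
  rim 1062 ((553.7913818359375, -36.12678909301758), 38.583282470703125) [556.4 -30.9  83.4]
```

View pics/c8.png

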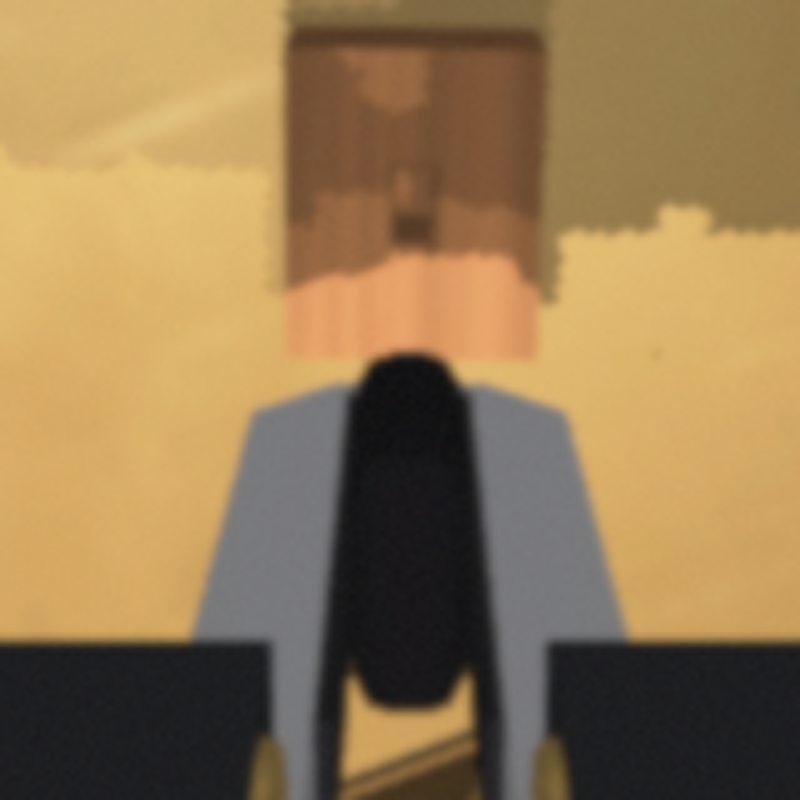

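```bash
cat > kh.py <<'E'
from h import *
import sys
# key-in-hand: grip top plane points in tool frame
L=load(sys.argv[1]); tcp=np.array(eval(sys.argv[2])); yaw=float(sys.argv[3])
P=cloud(L); p=L['p'].astype(int)
q=P-tcp; c,s=np.cos(yaw),np.sin(yaw)
X=c*q[...,0]+s*q[...,1]; Y=s*q[...,0]-c*q[...,1]; Z=q[...,2]
m=(p.max(2)<70)&(abs(X)<40)&(abs(Y)<9)&(abs(Z-11)<4)
print(m.sum(),'x range',np.percentile(X[m],[0,1,5,50,95,99,100]).round(1),'y',np.percentile(Y[m],[1,50,99]).round(1),'z',np.percentile(Z[m],[5,50,95]).round(1))
E
python3 kh.py w6 '[453.0,-341.9,171.85]' 2.7646
python3 - <<'E'
from h import *
s=manip.read_state();print(s['joints'],s['eef_pos'],world2tool(np.array([585.0,-147.7,190])-s['eef_pos'],np.radians(105.63)),np.degrees(s['eef_rot'][2]))
E
```

```text
1215 x range [-14.8 -13.7 -12.    1.4  12.2  13.   13.6] y [-6.8 -0.7  5.7] z [ 9.  12.4 13.7]
[-7.11027716e-01  3.88230313e-01  1.53625048e+00 -4.50162308e-05
  1.21648794e+00 -1.90481265e+00] [ 453.01373405 -341.89777295  171.83329317] [15.14563754 17.94271879 -1.81667068] 158.39973667395543
```

Call:
{"method": "carry_out", "body": {
  "deltas": [
    [[0,0,-1],6.6,0],
    [[0,0,-0.8],6.6,0],
    [[0,0,0],6.6,0],
    [[0,0,0],6.6,0],
    [[0,0,0],6.6,0],
    [[0,0,0],6.6,0],
    [[0,0,0],6.6,0],
    [[0,0,0],6.6,0],
    [[2.5,3,0],0,0],
    [[2.5,3,0],0,0],
    [[2.5,3,0],0,0],
    [[2.5,3,0],0,0],
    [[2.5,3,0],0,0],
    [[2,2.2,0],0,0],
    [[0.6,0.7,0],0,0],
    [[0,0,0],0,0],
    [[0,0,0],0,0],
    [[0,0,0],0,0]
  ]
}}

```text
clock: 7.62
eef_pos: [584.1, -149.6, 189.0]
eef_rot: [-3.141, -0.0, 1.842]
wrist_force: [-0.2, 0.3, -0.7]
finger_gap: 11.7
```

Run:
```python
from h import *
p,d,c=snap('wrist','w7');s=manip.read_state();print(s['eef_pos'],np.degrees(s['eef_rot']),s['qd'].round(2),s['finger_gap'])
L=load('w7');crop(L,220,80,420,280,4,'c9')
```

```text
[ 584.15594295 -149.74275038  189.19142299] [-1.79967956e+02 -1.05948588e-02  1.05505715e+02] [-0.   -0.   -0.    0.    0.    0.01] 11.869921486261754
```

View pics/c9.png

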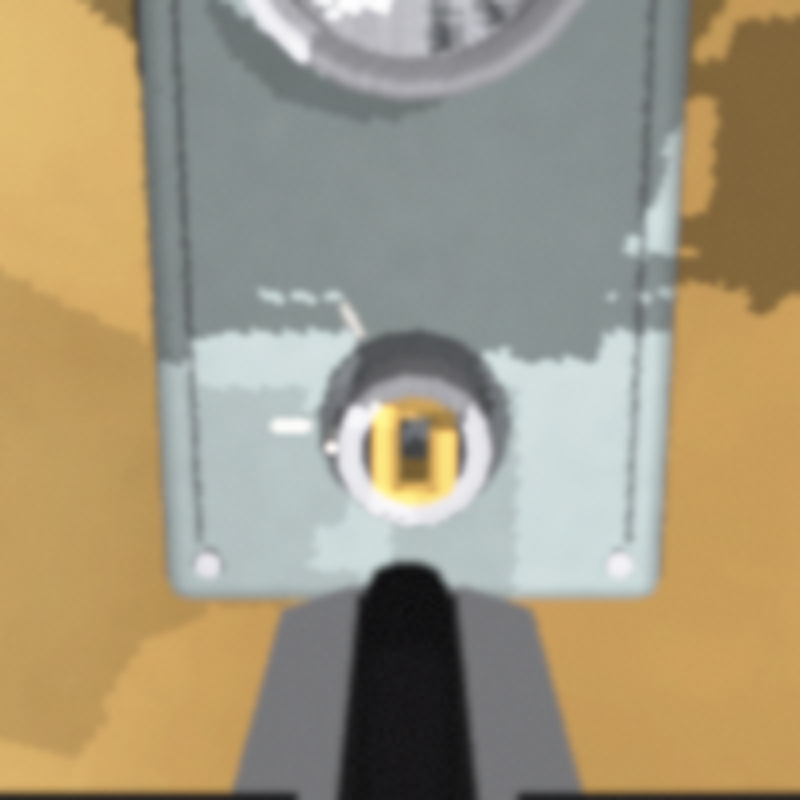

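```bash
cat > slot.py <<'E'
from h import *
import sys
L=load(sys.argv[1]); tcp=np.array(eval(sys.argv[2])); yaw=float(sys.argv[3])
P=cloud(L);p=L['p'].astype(int)
def tool(q):
    q=np.asarray(q)-tcp[:2];c,s=np.cos(yaw),np.sin(yaw);return np.c_[c*q[:,0]+s*q[:,1],s*q[:,0]-c*q[:,1]]
near=np.hypot(P[...,0]-585,P[...,1]+147.7)<28
m=near&(P[...,2]>57)&(P[...,2]<65)
hsv=cv2.cvtColor(L['p'],cv2.COLOR_RGB2HSV)
g=near&(hsv[...,1]>110)&(hsv[...,0]>12)&(hsv[...,0]<35)&(P[...,2]>30)
c,r=ellipse(m); q=onplane(L,cv2.convexHull(c).reshape(-1,2),61)[:,:2]; (cc,rad)=cv2.minEnclosingCircle(q.astype(np.float32))
print('knob',cc,rad,tool([cc]))
c,r=ellipse(g); q=onplane(L,c.reshape(-1,2),61)[:,:2].astype(np.float32); rr=cv2.minAreaRect(q); print('gold',r,rr,tool([rr[0]]))
for uv in eval(sys.argv[4]) : print(uv, onplane(L,[uv],61)[0,:2], tool(onplane(L,[uv],61)[:,:2]))
E
python3 slot.py w7 '[584.15,-149.74,189.2]' 1.8414 '[(324,192.3),(323.7,192)]'; python3 kh.py w7 '[584.15,-149.74,189.2]' 1.8414
```

```text
knob (584.4450073242188, -147.217529296875) 18.88139533996582 [[2.35181789 0.95856161]]
gold ((328.0, 387.9999694824219), (213.99996948242188, 19.999996185302734), -0.0) ((651.2523193359375, -363.0993957519531), (240.96792602539062, 28.534700393676758), 15.522684097290039) [[-223.53251888    7.6266651 ]]
(324, 192.3) [ 585.83533027 -147.12556132] [[2.06878747 2.32287455]]
(323.7, 192) [ 585.49237192 -146.92511426] [[2.35361748 2.0459787 ]]
1188 x range [-14.2 -13.6 -11.7   1.2  12.4  13.2  13.9] y [-6.4 -0.3  6.2] z [ 7.8 10.8 12.1]
```

Call:
{"method": "carry_out", "body": {
  "deltas": [
    [[0.22,0.18,1],0,0],
    [[0,0,2],0,0],
    [[0,0,2],0,0],
    [[0,0,1],0,0],
    [[0,0,0],0,0],
    [[0,0,0],0,0],
    [[0,0,0],0,0]
  ]
}}

```text
clock: 8.25
eef_pos: [586.4, -146.1, 130.5]
eef_rot: [3.14, 0.001, 1.843]
wrist_force: [0.5, -0.2, -0.3]
finger_gap: 11.6
```

Run:
```python
from h import *
p,d,c=snap('wrist','w8');s=manip.read_state();print(s['eef_pos'],np.degrees(s['eef_rot']),s['qd'].round(2),s['finger_gap'])
snap('side','s8');snap('scene','sc8')
L=load('w8');crop(L,260,130,390,260,6,'c10')
L=load('side0');crop(load('side0'),300,200,400,270,6,'c11z')
crop(load('s8'),295,185,395,275,6,'c11');crop(load('sc8'),310,150,410,250,6,'c12')
print('tip',proj(load('w8'),s['eef_pos']-[0,0,50]),'slot plane',proj(load('w8'),[*s['eef_pos'][:2],61]))
```

```text
[ 586.48439645 -146.05402127  130.66360981] [1.79911841e+02 5.73010411e-02 1.05588601e+02] [ 0. -0.  0.  0. -0. -0.] 12.29690123109313
tip [[321.48861236 223.66728094]] slot plane [[321.42024856 214.49427212]]
```

View pics/c10.png

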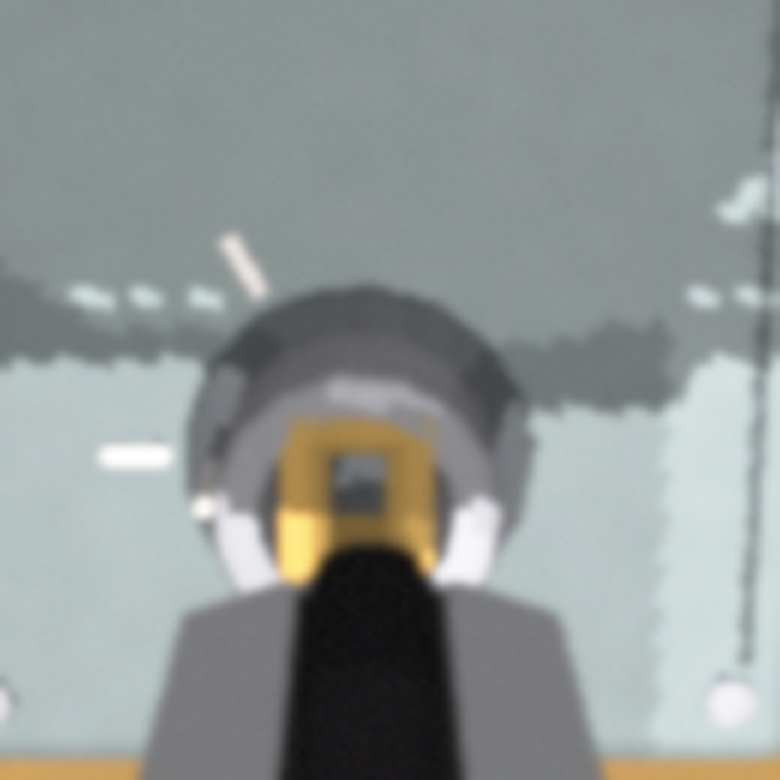

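View pics/c11.png

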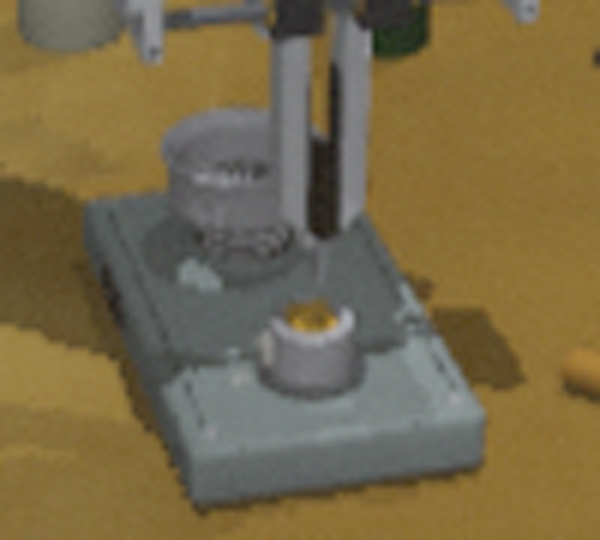

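View pics/c12.png

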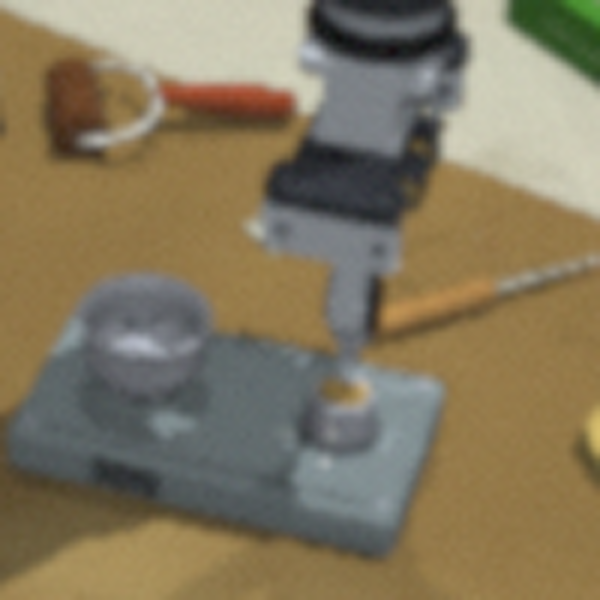

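```bash
python3 slot.py w8 '[586.48,-146.05,130.66]' 1.8429 '[(319.3,192.7),(319.8,205),(295.8,215),(342.5,215)]'; python3 kh.py w8 '[586.48,-146.05,130.66]' 1.8429
python3 - <<'E'
from h import *
crop(load('w8'),290,180,350,240,12,'c13')
E
```

```text
knob (584.3091430664062, -146.8494873046875) 18.909015655517578 [[-0.18663646 -2.30585485]]
gold ((315.0, 388.5), (19.0, 192.0), 90.0) ((624.9031372070312, -304.56097412109375), (172.2816162109375, 21.477628707885742), 15.541894912719727) [[-163.00551983   -5.59168094]]
(319.3, 192.7) [ 580.46143859 -130.28273551] [[16.80468811 -1.55954112]]
(319.8, 205) [ 583.33619036 -139.24832044] [[ 7.39635472 -1.20013363]]
(295.8, 215) [ 568.17817352 -151.57383404] [[ -0.40183135 -19.11303552]]
(342.5, 215) [ 601.7466834  -142.21193412] [[-0.40619353 15.73649829]]
1190 x range [-14.3 -13.6 -11.8   1.1  12.   12.9  13.6] y [-6.5 -0.4  6.2] z [ 7.9 10.8 12.2]
```

View pics/c13.png

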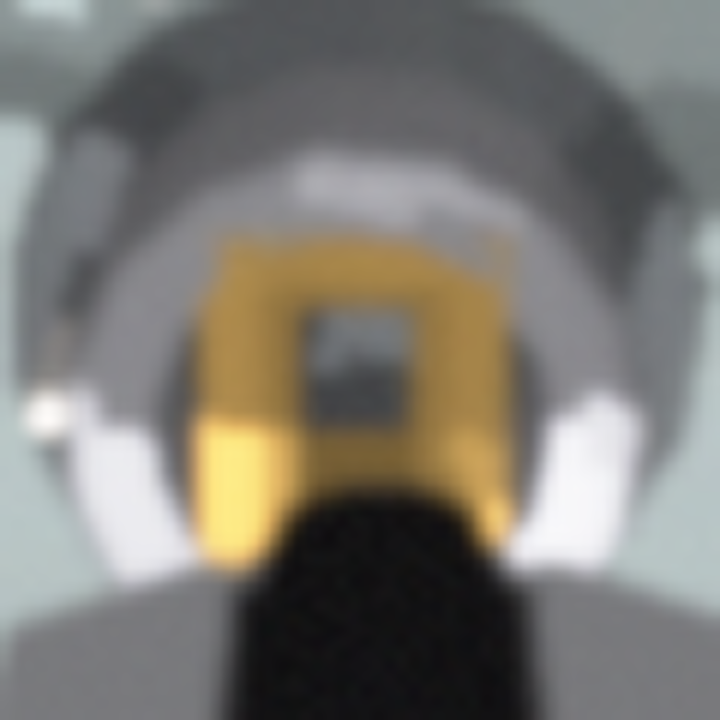

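Call:
{"method": "carry_out", "body": {
  "deltas": [
    [[-0.08,-0.14,0.6],0,0],
    [[0,0,0.6],0,0],
    [[0,0,0.4],0,0],
    [[0,0,0],0,0],
    [[0,0,0],0,0],
    [[0,0,0],0,0]
  ]
}}

```text
clock: 8.9
eef_pos: [585.0, -146.9, 113.5]
eef_rot: [3.142, 0.0, 1.843]
wrist_force: [0.2, -0.1, -0.4]
finger_gap: 12.0
```

Run:
```python
from h import *
p,d,c=snap('wrist','w9');s=manip.read_state();print(s['eef_pos'],np.degrees(s['eef_rot']),s['qd'].round(2),s['finger_gap'],s['wrist_force'])
snap('side','s9')
L=load('w9');crop(L,280,180,360,260,9,'c14')
crop(load('s9'),320,205,380,265,10,'c15')
print(proj(load('w9'),[*s['eef_pos'][:2],61]))
```

```text
[ 585.01759082 -146.91288639  113.63958056] [1.79987348e+02 8.48450975e-03 1.05603455e+02] [ 0. -0. -0.  0. -0.  0.] 11.898997354056007 [-0.76840476 -1.03989348  0.67386061]
[[321.51453546 222.45291731]]
```

View pics/c14.png

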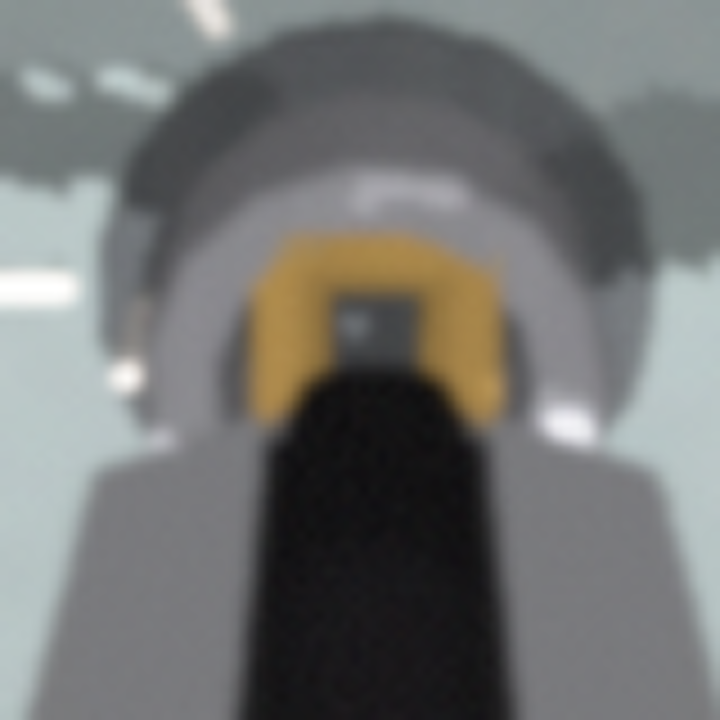

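View pics/c15.png

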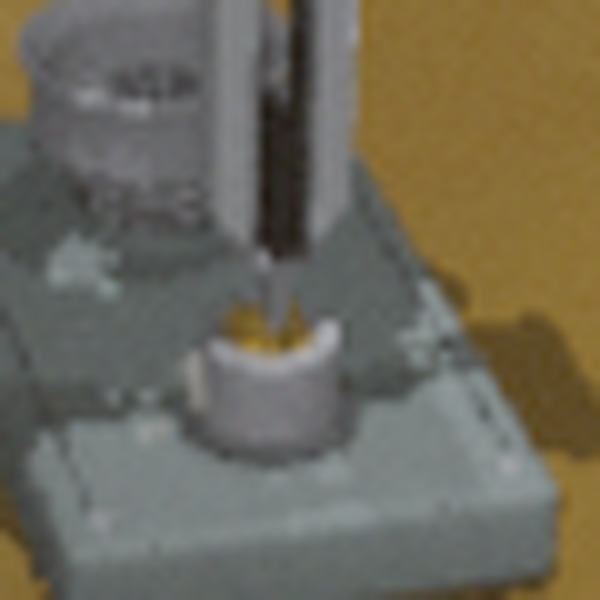

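```bash
python3 slot.py w9 '[585.02,-146.91,113.64]' 1.8431 '[(321.8,212.7),(321.8,206.1),(321.8,199)]'
```

```text
knob (584.0615844726562, -146.92514038085938) 18.914186477661133 [[ 0.24318424 -0.92717365]]
gold ((322.0, 388.0), (194.0, 20.0), 0.0) ((624.3917236328125, -285.78485107421875), (160.97438049316406, 20.872386932373047), 15.581064224243164) [[-144.34691339    0.57050652]]
(321.8, 212.7) [ 583.28335785 -139.99436297] [[7.12789416 0.18731346]]
(321.8, 206.1) [ 581.9991265  -135.41505448] [[11.88386812  0.18201038]]
(321.8, 199) [ 580.63398236 -130.5472062 ] [[16.93951186  0.17637888]]
```

Call:
{"method": "carry_out", "body": {
  "deltas": [
    [[-0.07,0,0],0,0],
    [[0,0,0.2],0,0],
    [[0,0,0.2],0,0],
    [[0,0,0.2],0,0],
    [[0,0,0.2],0,0],
    [[0,0,0.2],0,0],
    [[0,0,0],0,0],
    [[0,0,0],0,0]
  ]
}}

```text
clock: 9.67
eef_pos: [585.0, -147.5, 103.2]
eef_rot: [-3.141, -0.0, 1.843]
wrist_force: [-0.5, 1.4, -1.4]
finger_gap: 11.5
```

Run:
```python
from h import *
s=manip.read_state();print(s['eef_pos'],np.degrees(s['eef_rot']),s['qd'].round(2),s['finger_gap'],s['wrist_force'],s['moment'])
```

```text
[ 584.96379649 -147.52898     103.23017867] [-1.79976933e+02 -1.82422087e-02  1.05597684e+02] [-0. -0. -0.  0.  0.  0.] 11.482163815560364 [-0.52896572  1.37869631 -1.37422048] [ 0.14605894  0.13479065 -0.0435732 ]
```

Call:
{"method": "carry_out", "body": {
  "deltas": [
    [[0,0,0.2],0,0],
    [[0,0,0.2],0,0],
    [[0,0,0.2],0,0],
    [[0,0,0.2],0,0],
    [[0,0,0.2],0,0],
    [[0,0,0.1],0,0],
    [[0,0,0.1],0,0],
    [[0,0,0],0,0],
    [[0,0,0],0,0]
  ]
}}

```text
clock: 10.42
eef_pos: [585.0, -147.5, 91.3]
eef_rot: [-3.141, -0.0, 1.843]
wrist_force: [-1.4, 2.3, -1.5]
finger_gap: 11.5
```

Run:
```python
from h import *
s=manip.read_state();print(s['eef_pos'],np.degrees(s['eef_rot']),s['qd'].round(2),s['finger_gap'],s['wrist_force'],s['moment'])
snap('wrist','w10');snap('side','s10')
crop(load('w10'),280,180,360,260,9,'c16')
crop(load('s10'),320,205,380,265,10,'c17')
```

```text
[ 584.97045316 -147.5231742    91.25386844] [-1.79978235e+02 -1.40696920e-02  1.05601892e+02] [ 0. -0. -0. -0. -0.  0.] 11.53854582954174 [-1.44146802  2.26677652 -1.51705959] [ 0.36969964  0.139903   -0.03333787]
```

View pics/c17.png

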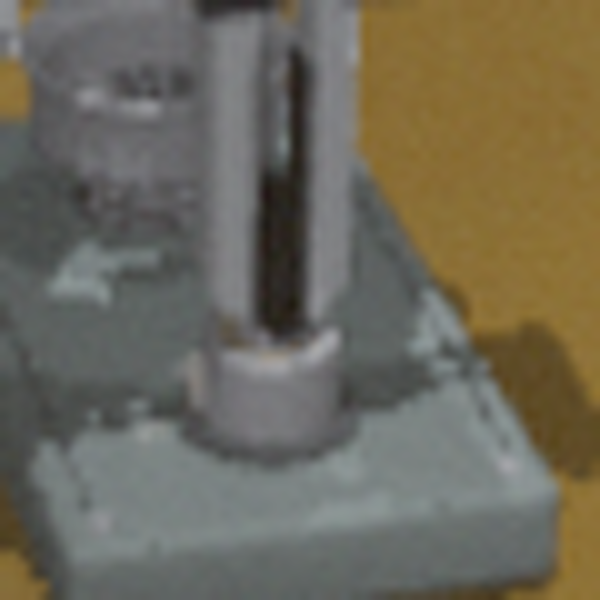

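View pics/c16.png

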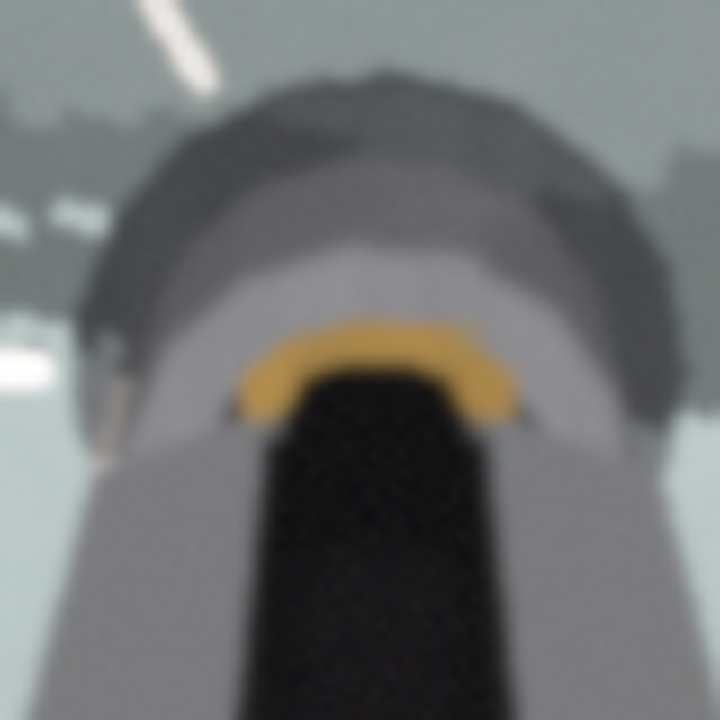

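Call:
{"method": "carry_out", "body": {
  "deltas": [
    [[0,0,0.1],0,0],
    [[0,0,0],0,0],
    [[0,0,0],0,0],
    [[0,0,0],0,0]
  ]
}}

```text
clock: 10.85
eef_pos: [585.1, -147.5, 90.9]
eef_rot: [3.141, 0.0, 1.843]
wrist_force: [-3.1, 3.1, 5.6]
finger_gap: 11.3
```

Run:
```python
from h import *
s=manip.read_state();print(s['eef_pos'],np.degrees(s['eef_rot']),s['finger_gap'],s['wrist_force'],s['moment'])
```

```text
[ 585.11168303 -147.53465687   90.94628312] [1.79989685e+02 4.89975899e-03 1.05602720e+02] 11.298799235433304 [-3.07921958  3.12896348  5.59741011] [ 0.57127286  0.74192272 -0.03422601]
```

Call:
{"method": "carry_out", "body": {
  "deltas": [
    [[0,0,0],5,0],
    [[0,0,0],6,0],
    [[0,0,0],6,0],
    [[0,0,0],6,0],
    [[0,0,0],6,0],
    [[0,0,0],6,0],
    [[0,0,0],6,0],
    [[0,0,0],6,0],
    [[0,0,0],6,0],
    [[0,0,0],5,0],
    [[0,0,0],0,0],
    [[0,0,0],0,0]
  ]
}}

```text
clock: 11.85
eef_pos: [585.4, -147.6, 91.0]
eef_rot: [3.141, -0.0, 0.834]
wrist_force: [-1.4, 2.8, 5.2]
finger_gap: 12.1
```

Run:
```python
from h import *
s=manip.read_state();print(s['eef_pos'],np.degrees(s['eef_rot']),s['finger_gap'],s['wrist_force'],s['moment'])
```

```text
[ 585.36344112 -147.58937081   90.98283588] [ 1.79952760e+02 -2.58083069e-02  4.77673565e+01] 12.09020452151869 [-1.42233967  2.80595062  5.15069737] [ 0.48044478  0.38318076 -0.00814099]
```

Call:
{"method": "carry_out", "body": {
  "deltas": [
    [[0,0,0],3,0],
    [[0,0,0],3,0],
    [[0,0,0],2,0],
    [[0,0,0],0,0],
    [[0,0,0],0,0]
  ]
}}

```text
clock: 12.27
eef_pos: [585.3, -147.7, 91.0]
eef_rot: [3.141, -0.0, 0.695]
wrist_force: [-1.9, 1.6, 5.9]
finger_gap: 11.6
```

Run:
```python
from h import *
s=manip.read_state();print(s['eef_pos'],np.degrees(s['eef_rot']),s['finger_gap'],s['wrist_force'],s['moment'])
snap('wrist','w11');crop(load('w11'),260,160,380,280,6,'c18')
```

```text
[ 585.29153138 -147.66155512   90.9500017 ] [ 1.79963154e+02 -2.21773265e-02  3.98038822e+01] 11.647254544508272 [-1.9290337   1.5876435   5.92944363] [ 0.52215763  0.50661866 -0.0138022 ]
```

View pics/c18.png

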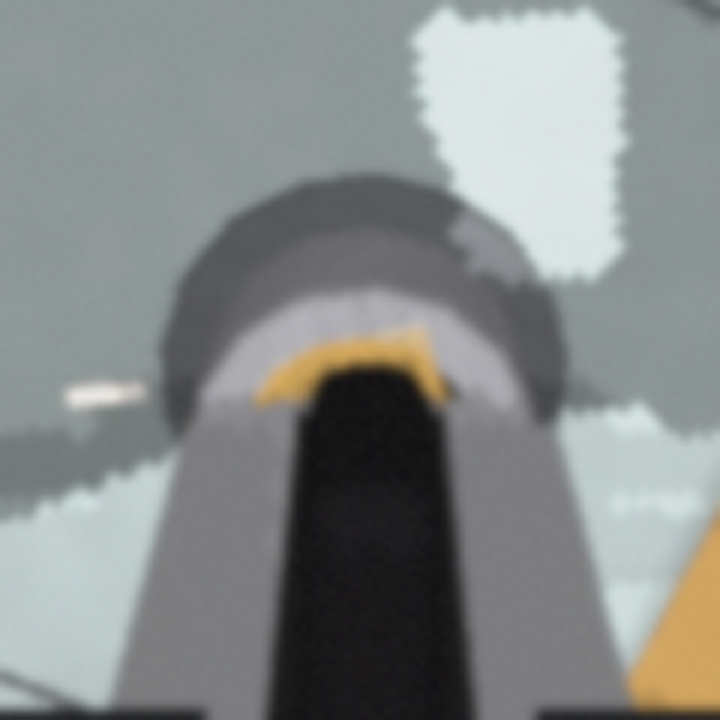

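Call:
{"method": "carry_out", "body": {
  "deltas": [
    [[0,0,0],3,0],
    [[0,0,0],3,0],
    [[0,0,0],3,0],
    [[0,0,0],0,0],
    [[0,0,0],0,0]
  ]
}}

```text
clock: 12.73
eef_pos: [585.3, -147.6, 91.0]
eef_rot: [3.141, -0.0, 0.537]
wrist_force: [-1.4, 2.7, 7.4]
finger_gap: 11.8
```

Run:
```python
from h import *
s=manip.read_state();print(s['eef_pos'],np.degrees(s['eef_rot']),s['finger_gap'],s['wrist_force'],s['moment'])
```

```text
[ 585.277337   -147.64892463   90.97488673] [ 1.79969026e+02 -2.74251154e-02  3.07951572e+01] 11.795036483260331 [-1.43516755  2.73244967  7.39654156] [0.48192966 0.61441113 0.01937062]
```

Call:
{"method": "carry_out", "body": {
  "deltas": [
    [[0,0,0],3,0],
    [[0,0,0],3,0],
    [[0,0,0],0,0],
    [[0,0,0],0,0]
  ]
}}

```text
clock: 13.07
eef_pos: [585.3, -147.5, 91.0]
eef_rot: [3.141, -0.001, 0.433]
wrist_force: [-2.4, 4.6, 6.2]
finger_gap: 11.6
```

Run:
```python
from h import *
s=manip.read_state();print(s['eef_pos'],np.degrees(s['eef_rot']),s['finger_gap'],s['wrist_force'],s['moment'])
snap('wrist','w12');crop(load('w12'),260,160,380,280,6,'c19');snap('scene','sc12');crop(load('sc12'),310,170,410,250,7,'c20')
```

```text
[ 585.29821325 -147.45863675   90.96390833] [ 1.79985062e+02 -3.64065500e-02  2.48062884e+01] 11.626256129596669 [-2.40033508  4.55985742  6.20229387] [0.7629672  0.60140481 0.03880145]
```

View pics/c19.png

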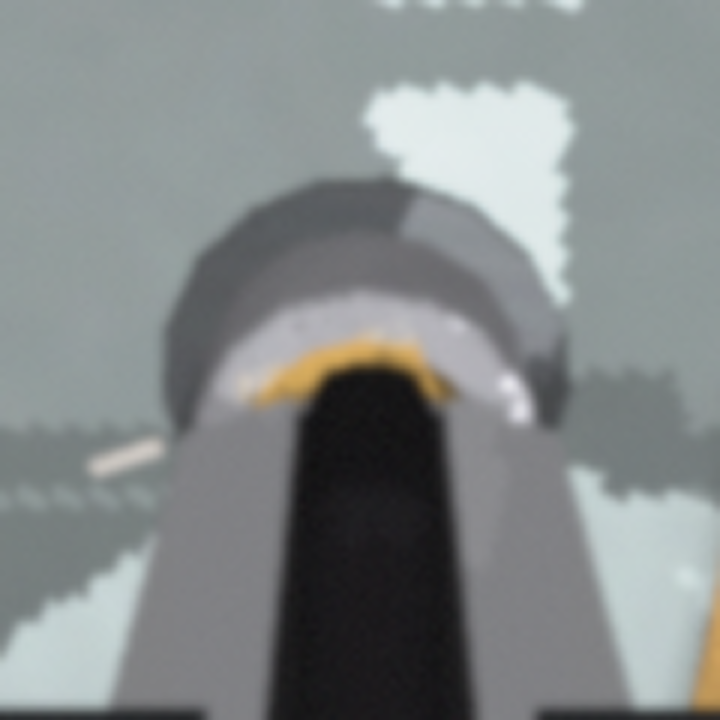

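View pics/c20.png

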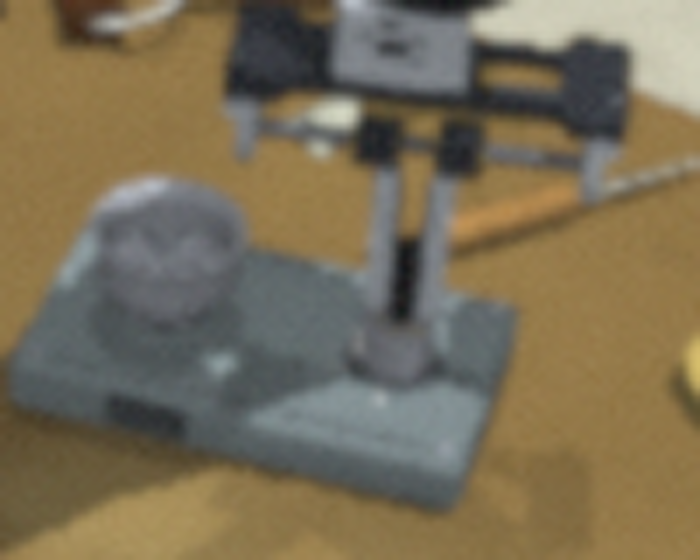

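Call:
{"method": "carry_out", "body": {
  "deltas": [
    [[0,0,0],3,0],
    [[0,0,0],3,0],
    [[0,0,0],0,0],
    [[0,0,0],0,0]
  ]
}}

```text
clock: 13.5
eef_pos: [585.5, -147.3, 91.0]
eef_rot: [3.141, -0.001, 0.328]
wrist_force: [-0.2, 4.6, 5.5]
finger_gap: 11.6
```

Run:
```python
from h import *
s=manip.read_state();print(s['eef_pos'],np.degrees(s['eef_rot']),s['finger_gap'],s['wrist_force'],s['moment'])
snap('wrist','w13');crop(load('w13'),260,160,380,280,6,'c21')
```

```text
[ 585.53016869 -147.30198384   90.97045719] [ 1.79986699e+02 -6.93297526e-02  1.88205892e+01] 11.592713723964348 [-0.1756963   4.57072403  5.45984065] [1.02071334 0.17322916 0.2285369 ]
```

View pics/c21.png

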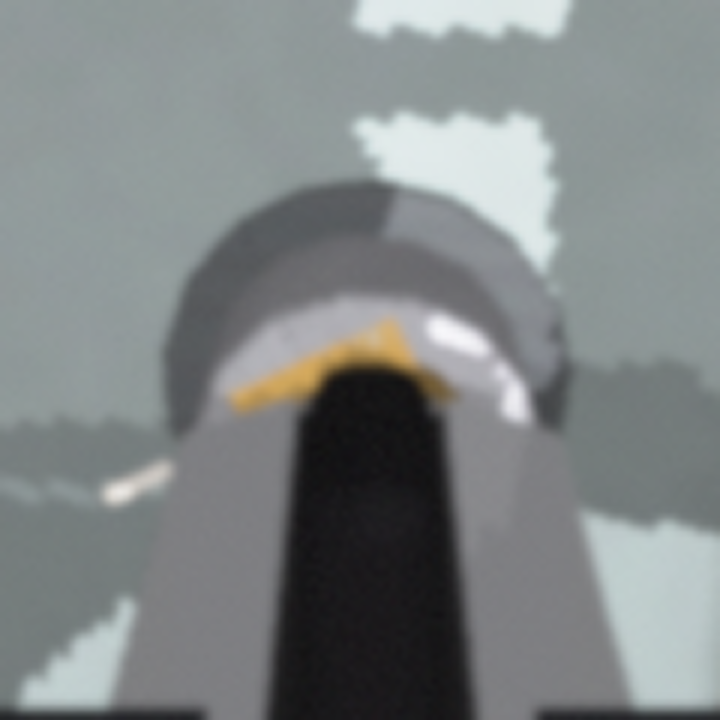

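Call:
{"method": "carry_out", "body": {
  "deltas": [
    [[0,0,0],-5,0],
    [[0,0,0],-5,0],
    [[0,0,0],-3,0],
    [[0,0,0],0,0],
    [[0,0,0],0,0.2],
    [[0,0,0],0,0.3],
    [[0,0,0],0,0.35],
    [[0,0,0],0,0.35],
    [[0,0,-1],0,0.35],
    [[0,0,-2],0,0.35],
    [[0,0,-3],0,0.35],
    [[0,0,-4],0,0.35],
    [[0,0,0],0,0.35],
    [[0,0,0],0,0.35]
  ]
}}

```text
clock: 14.72
eef_pos: [585.9, -147.9, 193.4]
eef_rot: [3.138, -0.003, 0.552]
wrist_force: [-0.7, 0.1, -0.8]
finger_gap: 32.9
```

Run:
```python
from h import *
s=manip.read_state();print(s['eef_pos'],np.degrees(s['eef_rot']),s['finger_gap'],s['wrist_force'],s['moment'])
snap('wrist','w14');crop(load('w14'),230,100,400,270,4.5,'c22')
```

```text
[ 585.88869667 -147.86549419  193.43264675] [179.78731465  -0.18043313  31.61571478] 32.91973120418575 [-0.67673714  0.06354972 -0.77506633] [-0.00390653  0.15588179  0.02995493]
```

View pics/c22.png

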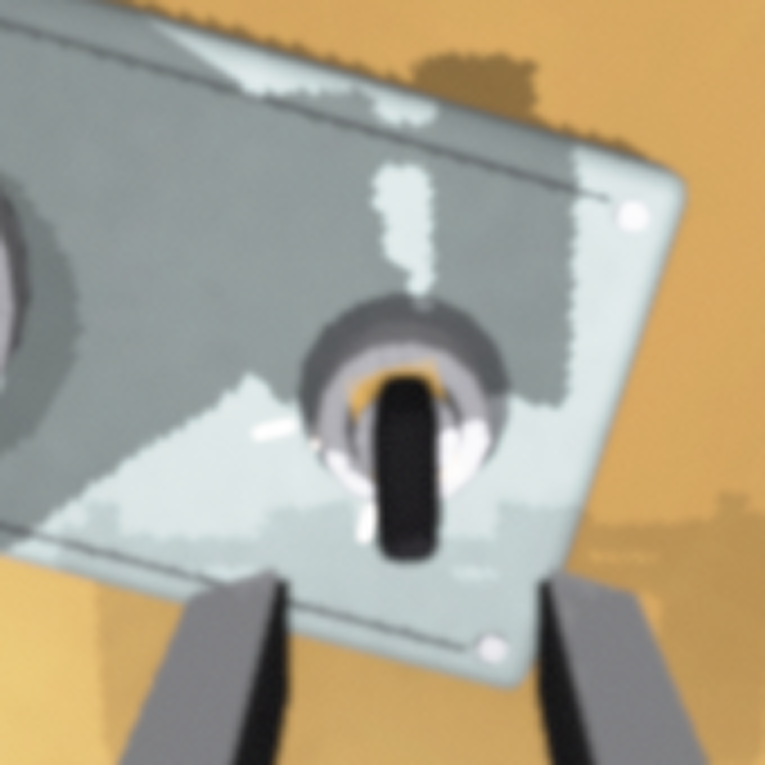

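Run:
```python
from h import *
for n,roi in [('scene0',(270,135,300,195)),('side0',(345,130,375,200))]:
    L=load(n);x0,y0,x1,y1=roi;P=cloud(L)
    crop(L,*roi,10,'f'+n)
    m=np.zeros(P.shape[:2],bool);m[y0:y1,x0:x1]=1
    p=L['p'].astype(int)
    g=m&(p[...,1]>p[...,0]+10)&(p.max(2)<110)
    c,r=ellipse(g);print(n,r,cv2.boundingRect(c))
    b=m&(np.abs(P[...,2]-60)<40)&g; print(' body',P[b].mean(0),)
    w=m&(p.min(2)>130)&(P[...,2]>155); c,r=ellipse(w);print(' cap',r,onplane(L,[r[0]],171),P[w].mean(0))
```

```text
scene0 ((282.0, 168.5), (33.0, 10.0), 90.0) (277, 152, 11, 34)
 body [609.42113592 231.30841432  60.20620864]
 cap ((281.5, 145.0), (4.0, 7.0), 90.0) [[632.85060483 249.84105103 171.        ]] [621.5588305  239.35353634 181.35851704]
side0 ((359.5, 160.5), (21.0, 13.0), 90.0) (353, 150, 14, 22)
 body [627.16821351 222.416352    80.38727514]
 cap ((359.0, 141.5), (3.0, 8.0), 90.0) [[624.71597989 256.22391634 171.        ]] [624.8613268  233.52241307 177.38616803]
```

View pics/fscene0.png

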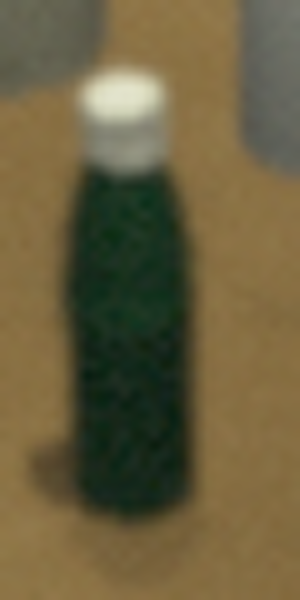

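View pics/fside0.png

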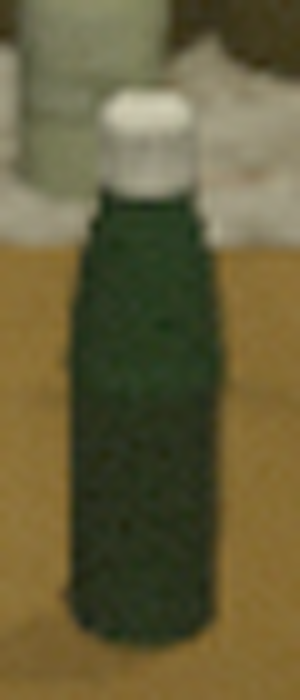

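Call:
{"method": "carry_out", "body": {
  "deltas": [
    [[0,0,-1.5],-6.8,0.6],
    [[0,0,-1.5],-6.8,0.8],
    [[0,0,-1.5],-6.8,0.9],
    [[0,0,-1.5],-6.8,0.9],
    [[0,0,-1.5],-6.8,0.9],
    [[0,0,-1.5],-6.8,0.9],
    [[0,0,-1],-6.8,0.9],
    [[0,0,-0.7],-6.8,0.9],
    [[0,0,0],-6.8,0.9],
    [[0,0,0],-6.8,0.9],
    [[0,0,0],0,0.9]
  ]
}}

```text
clock: 15.68
eef_pos: [584.9, -147.6, 296.3]
eef_rot: [-3.14, -0.001, 1.744]
wrist_force: [0.7, -0.2, -0.1]
finger_gap: 84.5
```

Call:
{"method": "carry_out", "body": {
  "deltas": [
    [[3.4,0.9,0],0,0.9],
    [[3.4,0.9,0],0,0.9],
    [[3.4,0.9,0],0,0.9],
    [[3.4,0.9,0],0,0.9],
    [[3.4,0.9,0],0,0.9],
    [[3.4,0.9,0],0,0.9],
    [[3.4,0.9,0],0,0.9],
    [[3.4,0.9,0],0,0.9],
    [[3.4,0.9,0],0,0.9],
    [[3.4,0.9,0],0,0.9],
    [[3.4,1.2,0],0,0.9],
    [[0,0,0],0,0.9],
    [[0,0,0],0,0.9],
    [[0,0,0],0,0.9]
  ]
}}

```text
clock: 16.85
eef_pos: [623.2, 237.8, 296.5]
eef_rot: [-3.14, 0.0, 1.736]
wrist_force: [0.2, 0.8, 0.7]
finger_gap: 84.2
```

Run:
```python
from h import *
s=manip.read_state();print(s['joints'],s['eef_pos'],np.degrees(s['eef_rot']),s['finger_gap'],s['wrist_force'],s['clock'])
snap('wrist','w15');L=load('w15');print(proj(L,s['eef_pos']-[0,0,110]))
P=cloud(L)
near=np.hypot(P[...,0]-624,P[...,1]-238)<40
m=near&(abs(P[...,2]-183)<5)
c,r=ellipse(m);q=onplane(L,c.reshape(-1,2),183)[:,:2].astype(np.float32)
print(m.sum(),r,cv2.minEnclosingCircle(q),P[m].mean(0))
```

```text
[ 3.09670065e-01  5.41854444e-01  1.02583009e+00 -2.23102238e-04
  1.57546143e+00  1.44547295e-01] [623.19368247 237.76900218 296.4929789 ] [-1.79913771e+02  2.54691442e-02  9.94608073e+01] 84.24750486761688 [0.22887104 0.80422745 0.7383956 ] 16.85
[[321.50384238 199.61226848]]
879 ((323.5000305175781, 196.00001525878906), (33.23401641845703, 33.23401641845703), 45.0) ((624.47900390625, 240.37147521972656), 15.350362777709961) [624.37650292 240.05045256 182.04430896]
```

View pics/w15.png

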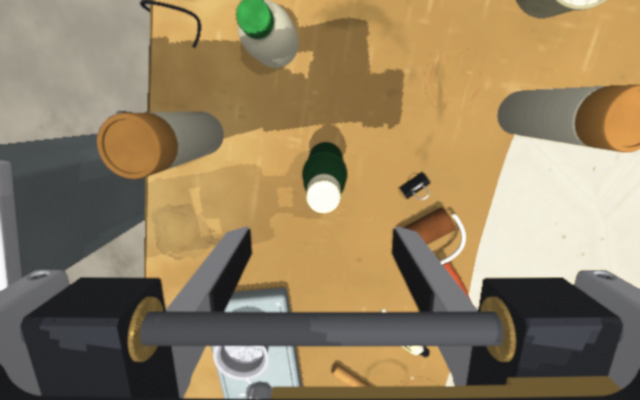

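Call:
{"method": "carry_out", "body": {
  "deltas": [
    [[0.22,0.17,1.5],0,0.7],
    [[0,0,2],0,0.6],
    [[0,0,2],0,0.6],
    [[0,0,2],0,0.6],
    [[0,0,1.5],0,0.6],
    [[0,0,1.2],0,0.6],
    [[0,0,0.8],0,0.6],
    [[0,0,0],0,0.6],
    [[0,0,0],0,0.6],
    [[0,0,0],0,0.6]
  ]
}}

```text
clock: 17.73
eef_pos: [625.0, 240.6, 188.7]
eef_rot: [3.14, -0.0, 1.738]
wrist_force: [-0.5, -0.2, 0.2]
finger_gap: 56.4
```

Run:
```python
from h import *
s=manip.read_state();print(s['eef_pos'],np.degrees(s['eef_rot']),s['finger_gap'],s['wrist_force'],s['clock'])
snap('wrist','w16');L=load('w16')
P=cloud(L)
near=np.hypot(P[...,0]-624,P[...,1]-240)<22
m=near&(abs(P[...,2]-183)<5)
c,r=ellipse(m);q=onplane(L,c.reshape(-1,2),183)[:,:2].astype(np.float32)
print(m.sum(),r,cv2.minEnclosingCircle(q),P[m].mean(0))
```

```text
[624.99767856 240.55588288 188.65958078] [ 1.79906033e+02 -1.10489784e-02  9.95745265e+01] 56.41406427079041 [-0.52400532 -0.24219815  0.19171768] 17.7333
2106 ((319.5, 250.0), (50.0, 53.0), 90.0) ((624.0593872070312, 241.0802001953125), 15.390473365783691) [624.06769986 240.68881942 181.97609282]
```

View pics/w16.png

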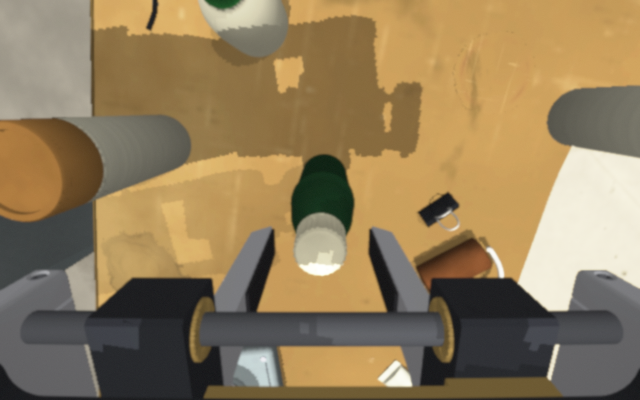

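Call:
{"method": "carry_out", "body": {
  "deltas": [
    [[0,-0.09,0.5],0,0.5],
    [[0,0,0],0,0.42],
    [[0,0,0],0,0.38],
    [[0,0,0],0,0.34],
    [[0,0,0],0,0.2],
    [[0,0,0],0,0.1],
    [[0,0,0],0,0],
    [[0,0,0],0,0],
    [[0,0,0],0,0]
  ],
  "grip_force": 45
}}

```text
clock: 18.53
eef_pos: [623.7, 240.5, 182.6]
eef_rot: [3.141, -0.0, 1.738]
wrist_force: [-0.7, -0.4, 0.8]
finger_gap: 29.8
```

Run:
```python
from h import *
s=manip.read_state();print(s['eef_pos'],np.degrees(s['eef_rot']),s['finger_gap'],s['wrist_force'],s['moment'],s['clock'])
```

```text
[623.74515821 240.49553791 182.57986789] [ 1.79991889e+02 -2.76403382e-03  9.96000352e+01] 29.78039899033131 [-0.68291349 -0.38784624  0.8108661 ] [-0.10525839  0.15390729 -0.00101039] 18.5333
```

Call:
{"method": "carry_out", "body": {
  "deltas": [
    [[0,0,-0.5],0,0],
    [[0,0,-1],0,0],
    [[0,0,-1.5],0,0],
    [[0,0,-2],0,0],
    [[0,0,-2],0,0],
    [[0,0,-2],0,0],
    [[0,0,-2],0,0],
    [[0,0,-1],0,0],
    [[0,0,0],0,0],
    [[0,0,0],0,0]
  ]
}}

```text
clock: 19.37
eef_pos: [623.7, 240.5, 302.2]
eef_rot: [3.142, 0.0, 1.738]
wrist_force: [-0.1, -0.3, -2.6]
finger_gap: 29.4
```

Run:
```python
from h import *
s=manip.read_state();print(s['eef_pos'],np.degrees(s['eef_rot']),s['finger_gap'],s['wrist_force'],s['moment'],s['clock'])
print(world2tool(np.array([554.1,-36.1,0])-s['eef_pos'],s['eef_rot'][2]))
snap('side','s17');crop(load('s17'),320,80,420,220,4,'c23')
```

```text
[623.68228147 240.47023497 302.19680656] [1.79998295e+02 2.78851463e-04 9.96015077e+01] 29.356601501774264 [-0.11908248 -0.28870287 -2.58977693] [-0.07735349  0.04388264 -0.01380389] 19.3667
[-26.10899865 -11.47379959  30.21968066]
```

View pics/c23.png

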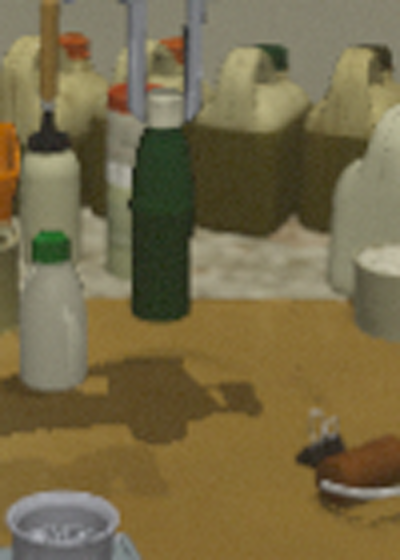

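Call:
{"method": "carry_out", "body": {
  "deltas": [
    [[-0.8,-0.35,0],0,0],
    [[-1.8,-0.8,0],0,0],
    [[-2.5,-1.1,0],0,0],
    [[-3,-1.3,0],0,0],
    [[-3,-1.3,0],0,0],
    [[-3,-1.3,0],0,0],
    [[-3,-1.35,0],0,0],
    [[-3,-1.35,0],0,0],
    [[-2.5,-1.1,0],0,0],
    [[-1.8,-0.8,0],0,0],
    [[-1.2,-0.5,0],0,0],
    [[-0.5,-0.22,0],0,0],
    [[0,0,0],0,0],
    [[0,0,0],0,0],
    [[0,0,0],0,0]
  ]
}}

```text
clock: 20.67
eef_pos: [554.3, -35.1, 302.2]
eef_rot: [-3.141, -0.0, 1.739]
wrist_force: [-0.6, 0.5, -2.3]
finger_gap: 29.4
```

Run:
```python
from h import *
s=manip.read_state();print(s['eef_pos'],np.degrees(s['eef_rot']),s['qd'].round(2),s['finger_gap'],s['wrist_force'],s['clock'])
snap('wrist','w18');snap('side','s18');snap('scene','sc18');crop(load('s18'),280,100,400,270,4,'c24');crop(load('sc18'),280,80,400,240,4,'c25')
print(world2tool(np.array([554.1,-36.1,0])-s['eef_pos'],s['eef_rot'][2]))
```

```text
[554.29073465 -35.05675242 302.22117162] [-1.79982842e+02 -1.54727811e-02  9.96571062e+01] [ 0. -0. -0. -0. -0. -0.] 29.4319163062993 [-0.59196119  0.5387965  -2.34618   ] 20.6667
[-0.09964681 -0.03630381 30.22211716]
```

View pics/w18.png

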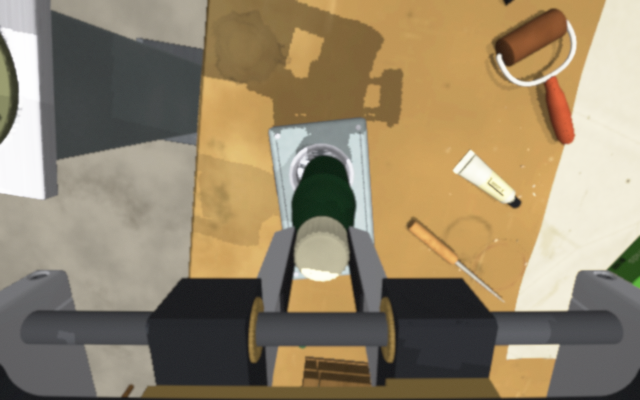

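View pics/c24.png

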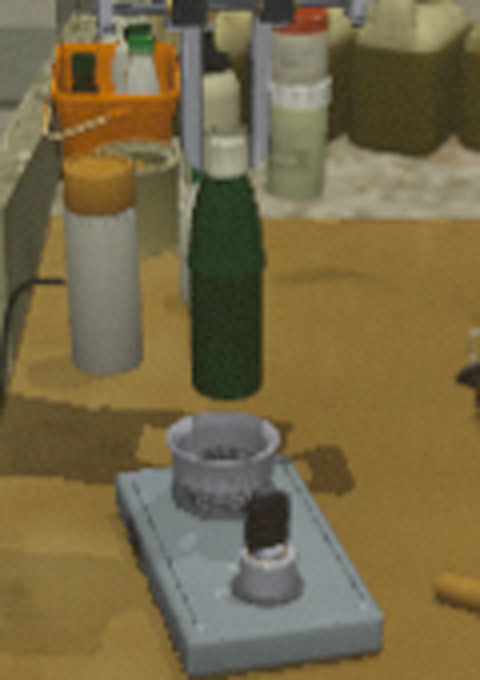

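View pics/c25.png

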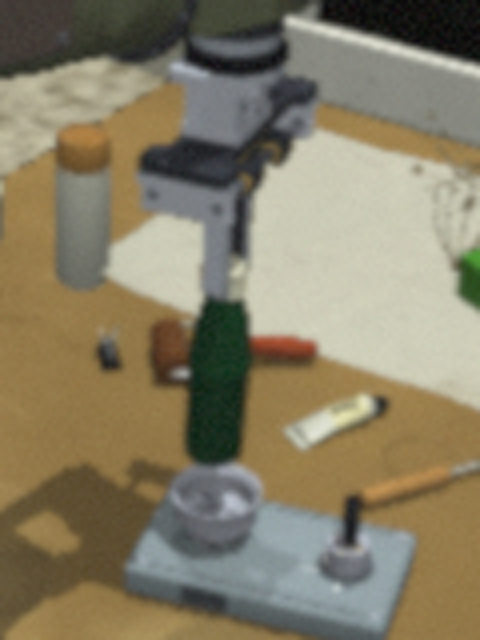

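Run:
```python
from h import *
L=load('s18');S=load('sc18')
A=np.array([[554,-36,120],[554,-36,170],[554,-36,220],[554,-36,84]])
a=proj(L,A);print('side', (a-[280,100])*4);b=proj(S,A);print('scene',(b-[280,80])*4)
# flask edges per row
for n,LL,x0,x1,rows in [('side',L,320,355,[160,170,180,190,196]),('scene',S,320,350,[160,170,180,190])]:
    p=LL['p'].astype(int)
    for r in rows:
        g=np.where((p[r,x0:x1].max(1)<95)&(p[r,x0:x1,1]>p[r,x0:x1,0]))[0]
        print(n,r,g.min()+x0,g.max()+x0,(g.min()+g.max())/2+x0)
# expected columns at those rows
print(a,b)
# cradle rim circle
for n,LL in [('side',L),('scene',S)]:
    t=np.linspace(0,2*np.pi,40);C=np.c_[554.1+39*np.cos(t),-36.1+39*np.sin(t),0*t+84]
    q=proj(LL,C);print(n,'model rim',q.min(0),q.max(0))
```

```text
side [[219.12296893 388.82481726]
 [219.4018141  321.26377339]
 [219.6816299  251.3317331 ]
 [218.9231185  436.04556046]]
scene [[216.30716897 455.4678754 ]
 [218.46676127 405.91787635]
 [220.72352758 353.98467861]
 [214.8092898  489.75174813]]
side 160 327 344 335.5
side 170 327 344 335.5
side 180 328 344 336.0
side 190 328 344 336.0
side 196 329 344 336.5
scene 160 329 341 335.0
scene 170 328 342 335.0
scene 180 328 340 334.0
scene 190 327 339 333.0
[[334.78074223 197.20620432]
 [334.85045352 180.31594335]
 [334.92040747 162.83293327]
 [334.73077962 209.01139012]] [[334.07679224 193.86696885]
 [334.61669032 181.47946909]
 [335.1808819  168.49616965]
 [333.70232245 202.43793703]]
side model rim [320.46005126 202.45861369] [349.09364112 215.92554588]
scene model rim [322.17200244 195.43019734] [345.35085528 209.75124179]
```

Call:
{"method": "carry_out", "body": {
  "deltas": [
    [[-0.08,-0.03,0.5],0,0],
    [[0,0,1],0,0],
    [[0,0,1],0,0],
    [[0,0,1],0,0],
    [[0,0,1],0,0],
    [[0,0,0.5],0,0],
    [[0,0,0.4],0,0],
    [[0,0,0],0,0],
    [[0,0,0],0,0],
    [[0,0,0],0,0]
  ]
}}

```text
clock: 21.65
eef_pos: [554.2, -36.9, 249.0]
eef_rot: [3.141, 0.0, 1.738]
wrist_force: [0.2, -0.0, -1.6]
finger_gap: 29.3
```

Run:
```python
from h import *
s=manip.read_state();print(s['eef_pos'],np.degrees(s['eef_rot']),s['finger_gap'],s['wrist_force'],s['moment'],s['clock'])
snap('side','s19');crop(load('s19'),280,130,400,270,5,'c26');snap('wrist','w19')
```

```text
[554.17373546 -36.87732656 248.97526869] [1.79952174e+02 1.86548191e-02 9.95989049e+01] 29.33793313285902 [ 0.24274323 -0.02600054 -1.63916216] [-0.04395644  0.04564008 -0.04154568] 21.65
```

View pics/c26.png

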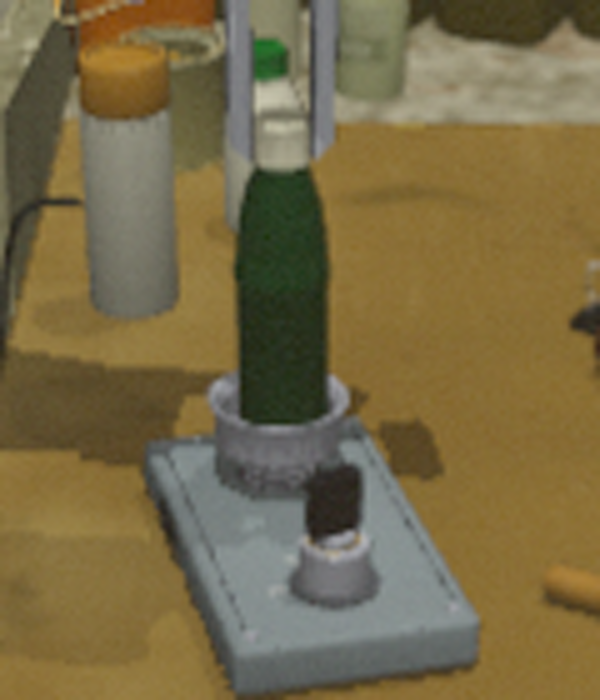

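View pics/w19.png

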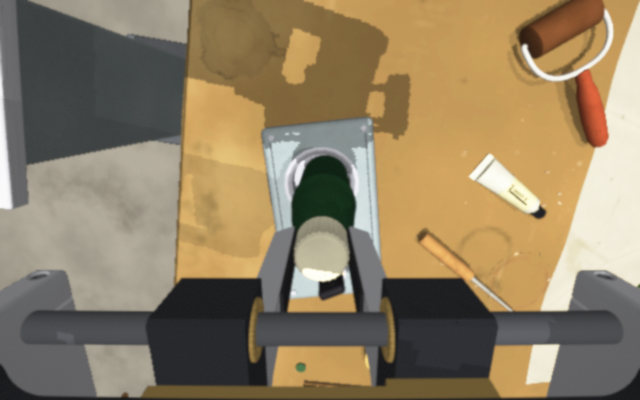

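Call:
{"method": "carry_out", "body": {
  "deltas": [
    [[0,-0.12,0.3],0,0],
    [[0,0,0.3],0,0],
    [[0,0,0.2],0,0],
    [[0,0,0.2],0,0],
    [[0,0,0.2],0,0],
    [[0,0,0],0,0],
    [[0,0,0],0,0]
  ]
}}

```text
clock: 22.33
eef_pos: [553.0, -37.1, 236.9]
eef_rot: [3.141, 0.0, 1.738]
wrist_force: [-0.3, -0.6, 6.0]
finger_gap: 29.5
```

Run:
```python
from h import *
s=manip.read_state();print(s['eef_pos'],np.degrees(s['eef_rot']),s['finger_gap'],s['wrist_force'],s['moment'],s['clock'])
```

```text
[552.95892238 -37.08232433 236.87078816] [1.79954633e+02 1.92848849e-02 9.95996467e+01] 29.504504845767855 [-0.2836524  -0.63081884  5.95711484] [-0.18739958  0.26188245  0.00228153] 22.3333
```

Call:
{"method": "carry_out", "body": {
  "deltas": [
    [[0,0,0.2],0,0],
    [[0,0,0.2],0,0],
    [[0,0,0.2],0,0],
    [[0,0,0.2],0,0],
    [[0,0,0.15],0,0],
    [[0,0,0],0,0],
    [[0,0,0],0,0]
  ]
}}

```text
clock: 22.92
eef_pos: [553.1, -37.1, 227.9]
eef_rot: [3.14, 0.001, 1.738]
wrist_force: [-2.6, -0.9, 9.1]
finger_gap: 29.4
```

Run:
```python
from h import *
s=manip.read_state();print(s['eef_pos'],np.degrees(s['eef_rot']),s['finger_gap'],s['wrist_force'],s['moment'],s['clock'])
```

```text
[553.10078511 -37.14901109 227.89468888] [1.79914518e+02 3.72689550e-02 9.95979617e+01] 29.3928138663791 [-2.61706786 -0.87893016  9.09838443] [-0.1608538   0.56090565 -0.01678691] 22.9167
```

Call:
{"method": "carry_out", "body": {
  "deltas": [
    [[0,0,0.1],0,0],
    [[0,0,0.1],0,0],
    [[0,0,0.1],0,0],
    [[0,0,0],0,0],
    [[0,0,0],0,0]
  ]
}}

```text
clock: 23.33
eef_pos: [553.5, -37.3, 226.3]
eef_rot: [3.138, 0.001, 1.738]
wrist_force: [-2.4, 0.0, 20.3]
finger_gap: 29.7
```

Run:
```python
from h import *
s=manip.read_state();print(s['eef_pos'],np.degrees(s['eef_rot']),s['finger_gap'],s['wrist_force'],s['moment'],s['clock'])
```

```text
[553.46872345 -37.28568542 226.34011086] [1.79798109e+02 8.56291394e-02 9.95952346e+01] 29.724314430888967 [-2.39008116  0.02192893 20.27339692] [-0.23417521  1.07024773 -0.03770267] 23.3333
```

Run:
```python
from h import *
snap('side','s20');crop(load('s20'),280,130,400,270,5,'c27');snap('scene','sc20');crop(load('sc20'),290,100,400,240,5,'c28')
s=manip.read_state();print(s['eef_pos'],s['wrist_force'],s['clock'])
L=load('s20');P=cloud(L)
m=(np.hypot(P[...,0]-585,P[...,1]+148)<25)&(P[...,2]>85);print('key top z',np.percentile(P[m][:,2],[50,95,100]),P[m].mean(0))
L=load('sc20');P=cloud(L)
m=(np.hypot(P[...,0]-585,P[...,1]+148)<25)&(P[...,2]>85);print('key top z',np.percentile(P[m][:,2],[50,95,100]),P[m].mean(0))
m=(np.hypot(P[...,0]-554,P[...,1]+36)<42)&(P[...,2]>50)&(P[...,2]<95)&(L['p'].max(2)>90);print('rim z',np.percentile(P[m][:,2],[50,90,95,99]))
```

```text
[553.49271799 -37.30642273 226.38550771] [-3.55442905 -1.5926751  20.24488   ] 23.4333
key top z [ 95.69899171 102.97500527 103.67042882] [ 586.01062532 -151.32153656   95.31117375]
key top z [ 98.73789022 103.23533107 104.19352449] [ 579.51751702 -151.37657144   97.67497509]
rim z [61.21458737 69.20927419 69.79473428 82.26617018]
```

View pics/c27.png

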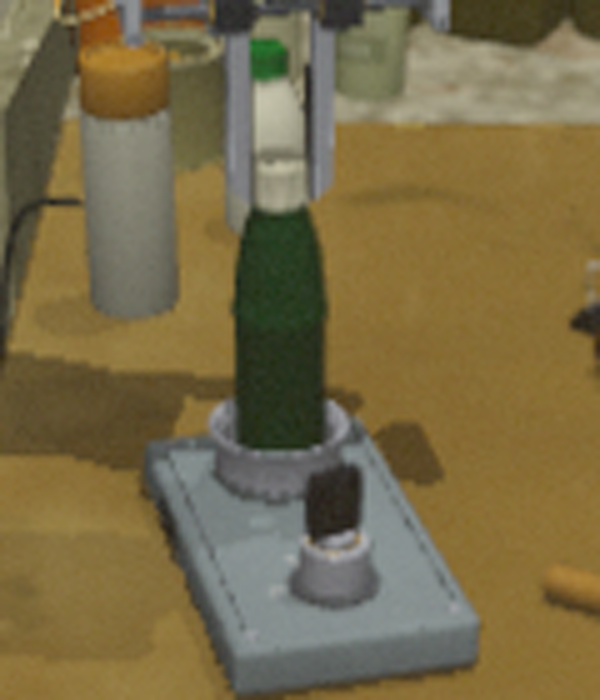

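View pics/c28.png

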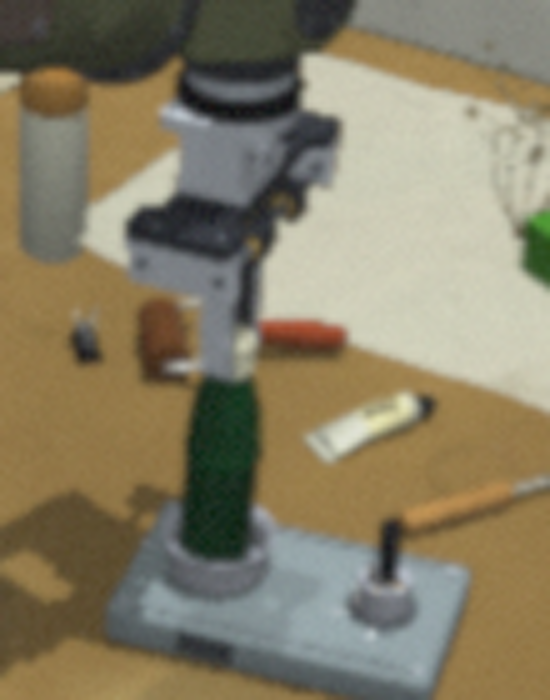

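```bash
python3 -c "
from h import *
print(workorder.sign_off()); s=manip.read_state(); print(s['clock'],s['eef_pos'],s['wrist_force'])"
```

```text
the job is handed in; nothing more can be done
None
the job is handed in; nothing more can be done
```

I handed the job in at about 23.4 s of the 69 s allowed, with the flask still held pressed down in the cradle. Hand-in reports no verdict, so the checks below are my own measurements.

**Key:** I pulled it from the block and pushed it home until the collar pressed on the knob at about 6 N. I turned it clockwise until the turning moment jumped to 0.23 N m at the stop, then backed off inside the slot's play and let go. After release the knob's index dot lined up with the further (on) mark. In the last pictures the key stood upright with its top at about 103 mm, against 102 mm expected when fully home.

**Flask:** The green bottle went into the cradle by its cap and was pressed to the lower stop. The cradle rim dropped to about 69 mm, against 68 mm expected. The wrist force was about 20 N upward, and the flask looked upright in both fixed views.

**Bystanders:** The steel vacuum bottle was in view at the end and looked unmoved. I never touched the squat bottle, and its cap and shoulder were in view in the final side picture.

**Disagreements:**
- The fixed and wrist cameras differed by 1 to 2 mm on the positions of the knob, cradle and flask. I corrected the key and flask against the part each was going into.
- The arm also settled up to about 1 mm off its commanded position.
- The finger opening read 29 to 30 mm on a cap given as 32 mm across.

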